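# Clean the jig, load the bearing blocks and thread the shaft

### The job

First wipe all the loose chips off the jig's bed with the scraper block, over its near edge into the gutter, without touching the chips with the fingers. Then stand every bearing block upright on the bed between the two cheeks, feet along the fence and holes in line, and push the shaft in from the right-hand cheek through every block and out through the left-hand cheek until its handle's shoulder is fully home. Leave the scraper standing back in its tray and everything else on the bench where it is.

Things in the scene. Friction and masses are not known exactly. Their poses are not given: they have to be found in the camera images.
- jig: fixed aluminium assembly jig on the bench, turned up to 0.15 rad: flat bed with two upright bored cheeks at its ends, a low fence along the far side, open near side with a gutter. Origin: on the bench surface, under the bore line, midway between the cheeks. y axis along the bore line (right cheek at -y, left at +y), x away from the robot
- bed (a point): point on the bed's top, 20 mm above the jig's origin. In the jig's frame: bed x=-85 to +47 mm, 210 mm long in y; fence's near face x=+35 mm, 12 mm high, y=-88 to +88 mm (a block with its foot near it has its hole on the bore line, x=0); gutter: shallow trough along the bed's near edge, x=-85 to -133 mm, floor 3 mm and rim 16 mm above the bench
- bore_right (a point): centre of the right cheek's hole at the cheek's outer face (jig x=0, y=-102 mm, 56 mm above the bench). Each cheek is 50 mm wide in x, 12 mm thick (right: y=-102 to -90, left: +90 to +102 mm), top 84 mm above the bench, bored right through along y with a 19 mm hole
- shaft: steel rod 14 mm thick, 220 mm long from the shoulder, the last 14 mm tapering to 5 mm, with a black handle 24 x 24 mm, 50 mm long; 170 g. Origin: on the axis at the shoulder, where handle meets rod; y axis along the rod to its tip, handle at y=-50 to 0 mm. Starts level in the rest, tip to the left (+y), roll near 0. The handle does not fit the holes: its shoulder stops at the cheek
- shaft_tip (a point): tip of the rod, 220 mm from the shoulder
- shaft_handle (a point): middle of the handle, on the axis, 25 mm behind the shoulder
- shaft_rest: fixed wooden rest on the bench. Origin on the bench surface under its middle; its y axis lies along the shaft it carries. Two posts with V notches at y=-70 and +70 mm hold the rod with its axis 22 mm above the bench; base 60 x 190 mm. The shaft lies with its shoulder about 100 mm to the -y side of the middle, so that the handle sticks out past the base
- scraper: wooden scraper block 75 mm tall, 160 g: sole 28 mm (x) x 90 mm (y), 30 mm high, and on it a grip 24 mm (x) x 55 mm (y), 45 mm high. Origin at the middle of its underside. Starts standing in its tray
- scraper_tray: fixed shallow grey tray on the bench; origin on the bench surface under its middle; floor 4 mm above the bench, inside 50 mm (x) x 110 mm (y), rim 12 mm above the bench. The scraper's axes lie along the tray's
- block1: bearing block, 350 g, standing upright on the bench at the start; may be absent. Dark steel foot 64 mm (x) x 44 mm (y), 16 mm high; black plastic body above it 46 mm (x) x 40 mm (y) up to 64 mm. A 20 mm hole runs right through it along y, centre 36 mm above its underside. Origin at the middle of its underside
- block1_bore (a point): centre of block1's hole, halfway through
- block2: bearing block, 350 g, standing upright on the bench at the start; may be absent. Dark steel foot 64 mm (x) x 44 mm (y), 16 mm high; black plastic body above it 46 mm (x) x 40 mm (y) up to 64 mm. A 20 mm hole runs right through it along y, centre 36 mm above its underside. Origin at the middle of its underside
- block2_bore (a point): centre of block2's hole, halfway through
- block3: bearing block, 350 g, standing upright on the bench at the start; may be absent. Dark steel foot 64 mm (x) x 44 mm (y), 16 mm high; black plastic body above it 46 mm (x) x 40 mm (y) up to 64 mm. A 20 mm hole runs right through it along y, centre 36 mm above its underside. Origin at the middle of its underside
- block3_bore (a point): centre of block3's hole, halfway through
- chip1: loose black plastic chip 18 x 14 x 8 mm lying flat on the jig's bed; may be absent. Origin at its centre
- chip2: loose black plastic chip 18 x 14 x 8 mm lying flat on the jig's bed; may be absent. Origin at its centre
- chip3: loose black plastic chip 18 x 14 x 8 mm lying flat on the jig's bed; may be absent. Origin at its centre
- chip4: loose black plastic chip 18 x 14 x 8 mm lying flat on the jig's bed; may be absent. Origin at its centre
- tub: white round lidded tub, 94 mm across, 68 mm tall; bystander. Origin under its middle
- glue: small orange bottle 36 mm across, 85 mm tall, standing; bystander. Origin under its middle
- tester: flat yellow box 35 x 60 x 16 mm, on the bench between rest, blocks and jig; bystander. Origin under its middle
- screwdriver: screwdriver 160 mm long lying on the bench near the robot; bystander. Origin at mid length, on the bench; x towards its tip
- spanner: steel spanner 180 mm long lying on the bench; bystander. Origin at mid length, on the bench
Mind the look-alikes: they are no part of the job. Leave any green look-alike of the block1 alone. Several things have the shape of the scraper_tray; the one meant has the colours described above.

How it is judged:
By the outcome, as a careful person would: the job done as asked, in the order asked, and still so for the second after the job is handed in, with the robot touching nothing.
Of block1, block2, block3 only 2 to 3 are there at a start; the rules pass over those that are not, and their reading is None.
Of chip1, chip2, chip3, chip4 only 2 to 4 are there at a start; the rules pass over those that are not, and their reading is None.
At some moment in a run one of block1, block2, block3 may be knocked a few centimetres aside while the robot is not near it.
It also fails if it takes over 210 s, if anything falls off the work surface, if the arm or the gripper's body presses on something with over 40 N, if the wrist force passes 120 N, or if a joint passes its speed limit or range.

### The arm

A 6-joint arm with a two-finger parallel gripper is mounted at the origin on the work surface. World frame = base frame: x ahead of the robot, y to its left, z up, the work surface at z = 0. Lengths are in m, angles in rad, forces in N, time in s.
With the tool pointing down it reaches from about 0.325 to 0.775 m from the base axis. Payload 9.3 kg.
Tool frame: the origin (TCP) lies on the front face of the gripper's body, between the roots of the fingers; the fingertips stand 73 mm ahead of it and the grasp point (between the pads) lies 54 mm ahead of it (r.hold_point_z is the distance from the TCP to the grasp point, in m); y points along the fingers, x is the direction in which the jaws open and shut, and the axes are right-handed (so a half turn about y gives the same grasp; the last joint's range is limited). The gripper opens to 85 mm and grips with 20 to 120 N. Pads are 22 mm wide; open, the fingers measure 114 mm over their backs; the gripper's body (76 mm by 85 mm) begins 54 mm behind the grasp point. The pads swing forward as they close: fully open they stand 13 mm farther back than shut.
Start: joints at [1.176, 0.259, 0.021, 1.334, 0, 1.418], TCP at [0.132, 0.534, 0.304] pointing down, gripper open.
Joint ranges: [-3.04, 3.04], [-0.91, 1.82], [-1.04, 1.36], [-1.92, 1.95], [-1.52, 1.45], [-3.14, 3.14]. Speed limits (rad/s): [2.22, 2.22, 2.79, 3.14, 3.14, 3.14].

### API

Orientations are given as a unit quaternion [x, y, z, w].
In Python, from plant import r gives the robot as it stands.
- The arm moves only by the shell command python3 -m handwheel 'ROWS' [FORCE]. ROWS is JSON, a list of rows, each an object of numbers: "fingers": the opening, from 0 (shut) to 1 (fully open); "x", "y", "z": the shift along the tool's x, y, z in cm; "rx", "ry", "rz": the turn, a rotation vector about the tool's x, y, z in rad. In form: [{"fingers": .., "x": .., "y": .., "z": .., "rx": .., "ry": .., "rz": ..}, ...]. A call has 1 to 20 rows; each row shifts and turns the commanded pose from where the row before left it, along the tool's axes as they then stand; what a row does not reach is not made up. A row lasts 1/12 s, in which the tool goes at most 41.7 mm and 7.16 degrees, less where a joint would pass 70% of its speed; a pose out of reach is approached as far as the arm can. A call with a gripper value outside its range is refused whole. The fingers move at their own pace and stop on an object; FORCE is the grip in N (left out, the last holds). Time passes only in rows, so rows that do not move let the fingers close. It gives the time, the measured TCP pose, the force and the opening at its end, in the units of the state.
- r.observe(): the state, without advancing time (a new reading comes with each control period).
- r.capture(name): name is "scene" or "top"; returns the picture (480x640x3 uint8, blue, green, red); there is no depth.
- r.camera_params(name): a dict with "fx", "fy", "cx", "cy" (pixels), "extrinsics" (4x4, takes a point from camera to world coordinates). Camera axes: x right, y up, looking along -z (the intrinsics and any distortion apply to the point x, -y, -z); pixel columns grow to the right and rows downward; lengths in m; the calibration is good to about 2 mm. A picture is of the moment at which its call begins. camera_params takes no time and is no camera call.
- r.hand_in(): hands the job in, once; it reports no verdict.
The state is a dict: "t": time; "joint_pos": joint angles; "joint_velocities": joint speeds; "joint_torque": joint torques, N m; "eef_pos": TCP position; "tcp_rot": TCP orientation; "contact_force": force on the tool from outside, world axes, zero at the start; "torque": the same for the moment, N m; "opening": finger opening in m.
Only numpy, scipy, OpenCV 4.12 (cv2) and the standard library are available. Lean on these libraries where they do the work, as an engineer would, in place of code of your own. Each camera call takes 0.05 s, during which the arm holds its last target. There are 200 camera calls.

## Working session

There is one attempt and no reset: what is moved stays moved. The work goes in short steps, Python scripts to look and compute and a shell command to move; the robot and the scene stay as the last step left them, time stands still between calls to the robot, and variables do not carry over. Pictures are saved under pics/ and viewed, about 12 in all and at most 16, crops included, and the job is handed in when it is done.

```bash
ls; mkdir -p pics; python3 - <<'E'
from plant import r
import cv2,json
for n in("scene","top"):
    cv2.imwrite(f"pics/{n}0.png",r.capture(n)); p=r.camera_params(n); print(n,{k:(v if k!='extrinsics' else [list(map(lambda a:round(a,4),q)) for q in v]) for k,v in p.items()})
print(r.observe(), r.hold_point_z)
E
```

```text
pics
scene {'fx': 604.2136195669524, 'fy': 604.2136195669524, 'cx': 318.72683306798456, 'cy': 241.39051547295875, 'extrinsics': [[np.float64(-0.4929), np.float64(-0.5904), np.float64(0.6391), np.float64(1.1753)], [np.float64(0.8699), np.float64(-0.3202), np.float64(0.3751), np.float64(0.4568)], [np.float64(-0.0168), np.float64(0.7408), np.float64(0.6715), np.float64(0.8357)], [np.float64(0.0), np.float64(0.0), np.float64(0.0), np.float64(1.0)]]}
top {'fx': 536.1924511122952, 'fy': 536.1924511122952, 'cx': 324.745182537309, 'cy': 231.45307779316767, 'extrinsics': [[np.float64(0.0269), np.float64(0.9911), np.float64(-0.1302), np.float64(0.2982)], [np.float64(-0.9996), np.float64(0.0267), np.float64(-0.0037), np.float64(0.02)], [np.float64(-0.0002), np.float64(0.1303), np.float64(0.9915), np.float64(1.2276)], [np.float64(0.0), np.float64(0.0), np.float64(0.0), np.float64(1.0)]]}
{'t': 0.1, 'joint_pos': array([ 1.17636365e+00,  2.59128930e-01,  2.08388701e-02,  1.33369764e+00,
       -3.01879023e-05,  1.41818602e+00]), 'joint_velocities': array([-0.00045457, -0.00147732,  0.00393615, -0.00029207,  0.00092166,
       -0.00283326]), 'joint_torque': array([ 5.69074386e-03, -5.56694520e+01,  3.45067406e+01,  1.17235148e-02,
       -1.87247065e-04, -2.03659613e-05]), 'eef_pos': array([0.13166186, 0.53383748, 0.30333083]), 'tcp_rot': array([ 0.55687349,  0.43567911, -0.4364031 , -0.55644224]), 'contact_force': array([ 0.24282793, -0.2912066 , -0.34963406]), 'torque': array([-0.01651868,  0.02914206,  0.04572226]), 'opening': 0.08519809953586763} 0.0539
```

View pics/top0.png

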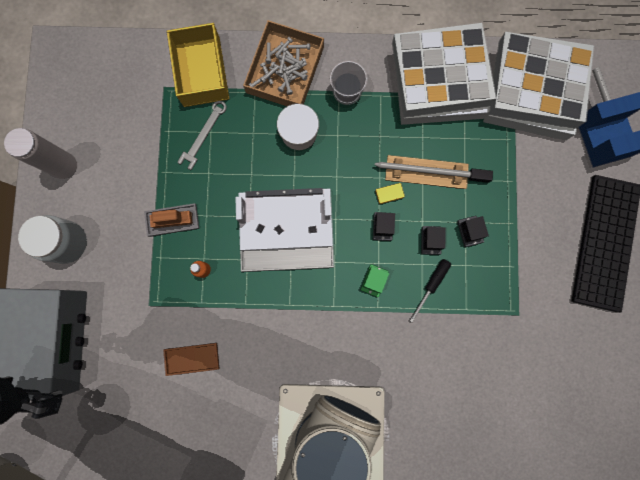

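View pics/scene0.png

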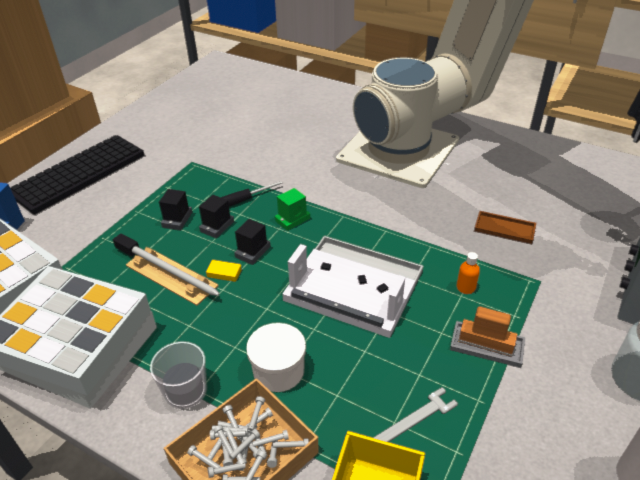

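The top view shows 3 blocks at about (384,226), (433,239) and (473,230), and 3 chips on the bed near (261,229), (279,230) and (312,230). The scraper is in the grey tray at (172,218) and the shaft's handle is at (481,175), to the right. I'll enlarge these next.

```bash
cat > h.py <<'E'
from plant import r
import numpy as np, cv2
from scipy.spatial.transform import Rotation as R
def w(px,z,n="top"):
    p=r.camera_params(n); E=np.array(p["extrinsics"]); px=np.atleast_2d(px).astype(float)
    d=np.c_[(px[:,0]-p["cx"])/p["fx"],-(px[:,1]-p["cy"])/p["fy"],-np.ones(len(px))]@E[:3,:3].T
    return E[:3,3]+d*((z-E[2,3])/d[:,2])[:,None]
def proj(P,n="top"):
    p=r.camera_params(n); E=np.array(p["extrinsics"]); q=(np.atleast_2d(P)-E[:3,3])@E[:3,:3]
    return np.c_[p["cx"]-p["fx"]*q[:,0]/q[:,2],p["cy"]+p["fy"]*q[:,1]/q[:,2]]
def crop(img,x0,y0,x1,y1,s,name,grid=20):
    c=cv2.resize(img[y0:y1,x0:x1],None,fx=s,fy=s,interpolation=cv2.INTER_CUBIC)
    for x in range(-(-x0//grid)*grid,x1,grid):
        X=int((x-x0+.5)*s); cv2.line(c,(X,0),(X,6),(0,0,255),1); cv2.putText(c,str(x),(X+2,12),0,.4,(0,0,255),1)
    for y in range(-(-y0//grid)*grid,y1,grid):
        Y=int((y-y0+.5)*s); cv2.line(c,(0,Y),(6,Y),(0,0,255),1); cv2.putText(c,str(y),(8,Y+4),0,.4,(0,0,255),1)
    cv2.imwrite("pics/"+name,c)
E
python3 - <<'E'
from h import *
i=cv2.imread("pics/top0.png")
crop(i,140,180,340,280,4,"cl.png"); crop(i,360,150,510,300,4,"cr.png")
E
```

```text
(no output)
```

View pics/cl.png

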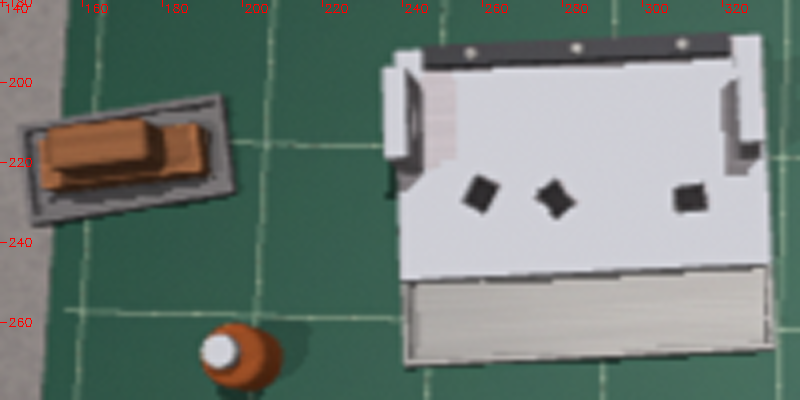

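View pics/cr.png

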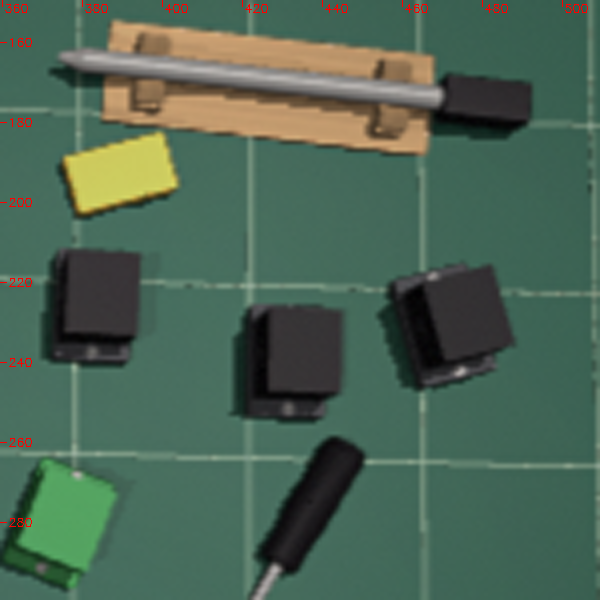

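```bash
cat > est.py <<'E'
from h import *
from scipy.optimize import least_squares
L=lambda a:np.array(a)/4.+[139.5,179.5]
Q=lambda a:np.array(a)/4.+[359.5,149.5]
J=np.array([[-85,105,20],[-85,-105,20],[-133,105,16],[-133,-105,16],[-25,-102,84],[-25,-90,84],[25,102,84],[-25,102,84],[-25,90,84],[25,90,84]])/1e3
jp=L([[402,280],[770,266],[406,366],[775,349],[763,142],[742,142],[383,67],[385,158],[408,158],[405,67]])
def T(v,P): c,s=np.cos(v[2]),np.sin(v[2]); return P@np.array([[c,s,0],[-s,c,0],[0,0,1]])+[v[0],v[1],0]
f=least_squares(lambda v:(proj(T(v,J))-jp).ravel(),[.5,.1,0],x_scale=[.1,.1,.1])
print("jig",f.x.round(4),f.fun.reshape(-1,2).round(1).tolist())
def box(name,px,z,sx,sy):
    px=np.array(px); P=np.array([[sx/2,sy/2,z],[sx/2,-sy/2,z],[-sx/2,-sy/2,z],[-sx/2,sy/2,z]])
    c=w(px,z).mean(0)
    f=least_squares(lambda v:(proj(T(v,P))-px).ravel(),[c[0],c[1],0])
    print(name,f.x.round(4),"res",abs(f.fun).max().round(2))
box("A",Q([[68,250],[141,254],[137,338],[63,334]]),.064,.046,.040)
box("B",Q([[270,304],[344,310],[341,394],[267,393]]),.064,.046,.040)
box("C",Q([[424,283],[494,265],[515,342],[443,363]]),.064,.046,.040)
box("scr",L([[50,128],[148,118],[157,162],[55,172]]),.079,.024,.055)
box("tray",L([[22,127],[222,94],[236,190],[33,226]]),.012,.056,.116)
s=w(Q([[443,98],[60,58]]),.022);print("shaft",s.round(4),np.hypot(*(s[0]-s[1])[:2]))
print("handle",w(Q([[446,74],[532,84],[529,125],[441,115]]),.034).round(4))
print("chips",w(L([[481,195],[555,198],[690,197]]),.028).round(4))
print("chips jig",[ (R.from_euler('z',-f.x[2]).apply(c-[f.x[0],f.x[1],0])).round(3) for c in w(L([[481,195],[555,198],[690,197]]),.028)])
print(R.from_quat(r.observe()["tcp_rot"]).as_matrix().round(3))
E
python3 est.py
```

```text
jig [0.5023 0.1168 0.0711] [[-0.2, 0.2], [0.5, -0.4], [-0.5, 0.0], [0.2, 0.2], [0.0, -0.0], [-0.3, 0.2], [0.1, 0.1], [0.1, 0.1], [-0.1, -0.2], [0.1, -0.2]]
A [ 0.4733 -0.1074 -0.0353] res 0.21
B [ 0.4452 -0.2188 -0.0282] res 0.76
C [ 0.468  -0.3083  0.263 ] res 0.8
scr [0.4741 0.3713 0.1434] res 0.83
tray [0.4765 0.3765 0.1975] res 0.52
shaft [[ 0.5987 -0.3064  0.022 ]
 [ 0.6164 -0.0859  0.022 ]] 0.22120284684730585
handle [[ 0.6098 -0.305   0.034 ]
 [ 0.6053 -0.354   0.034 ]
 [ 0.5813 -0.3519  0.034 ]
 [ 0.5858 -0.302   0.034 ]]
chips [[0.4591 0.1714 0.028 ]
 [0.4585 0.1296 0.028 ]
 [0.4611 0.0534 0.028 ]]
chips jig [array([-0.039,  0.058,  0.028]), array([-0.043,  0.016,  0.028]), array([-0.046, -0.06 ,  0.028])]
[[ 0.239 -0.    -0.971]
 [ 0.971 -0.001  0.239]
 [-0.001 -1.     0.   ]]
```

The jig fit is within 0.5 px and the sizes agree with those given. Next comes a move helper; the scraper grasp is first.

```bash
cat >> h.py <<'E'
JIG=[.5023,.1168,.0711]
def jw(x,y): c,s=np.cos(JIG[2]),np.sin(JIG[2]); return JIG[0]+c*x-s*y, JIG[1]+s*x+c*y
def go(x,y,zgrasp,yaw):
    """turn (rad, rotation vector in tool axes) then shift (cm, in turned tool axes) to put grasp point there, tool down, tool x at yaw"""
    o=r.observe(); M=R.from_quat(o["tcp_rot"]); c,s=np.cos(yaw),np.sin(yaw)
    G=R.from_matrix(np.array([[c,0,-s],[s,0,c],[0,-1,0]]))
    t=np.array([x,y,zgrasp+r.hold_point_z])
    print("t",round(o["t"],2),"turn",(M.inv()*G).as_rotvec().round(3),"shift cm",(G.inv().apply(t-o["eef_pos"])*100).round(2),"open",round(o["opening"],4),"F",np.round(o["contact_force"],1),"j6",o["joint_pos"][5].round(2))
E
python3 - <<'E'
from h import *
print(w(np.array([[118.5,156.5]])/4+[139.5,179.5],.034))
go(.475,.3715,.12,.14)
E
```

```text
[[0.47463489 0.37565107 0.034     ]]
t 0.1 turn [ 1.000e-03  1.189e+00 -1.000e-03] shift cm [ 31.73  12.94 -20.87] open 0.0852 F [ 0.2 -0.3 -0.3] j6 1.42
```

```bash
python3 -m handwheel '[{"ry":0.119},{"ry":0.119},{"ry":0.119},{"ry":0.119},{"ry":0.119},{"ry":0.119},{"ry":0.119},{"ry":0.119},{"ry":0.119},{"ry":0.119},{"fingers":1}]' 60
python3 -m handwheel '[{"x":3,"z":-1.97},{"x":3,"z":-1.97},{"x":3,"z":-1.97},{"x":3,"z":-1.97},{"x":3,"z":-1.97},{"x":3,"z":-1.97},{"x":3,"z":-1.97},{"x":3,"z":-1.97},{"x":3,"z":-1.97},{"x":3,"z":-1.97},{"x":1.7,"z":-1.2},{},{}]'
python3 -c "
from h import *
go(.475,.373,.058,.14)"
```

```text
t 0.1 turn [ 1.000e-03  1.189e+00 -1.000e-03] shift cm [ 31.75  19.14 -20.72] open 0.0852 F [ 0.2 -0.3 -0.3] j6 1.42invalid input
invalid input
```

```bash
python3 -m handwheel '[{"fingers":1,"x":0,"y":0,"z":0,"rx":0,"ry":0.119,"rz":0}]' 60; python3 -m handwheel '[{"fingers":1,"ry":0.119}]';python3 -m handwheel '[{"fingers":1,"x":0,"y":0,"z":0,"rx":0,"ry":0.119,"rz":0}]';
```

```text
t: 0.18
eef_pos: [0.1317, 0.5339, 0.3035]
tcp_rot: [0.581, 0.402, -0.403, -0.581]
contact_force: [-0.1, -0.4, -0.1]
opening: 0.0855
t: 0.27
eef_pos: [0.1317, 0.5339, 0.3035]
tcp_rot: [0.606, 0.365, -0.366, -0.605]
contact_force: [-0.6, 1.1, 0.4]
opening: 0.0854invalid input
```

```bash
python3 -m handwheel '[{"fingers":1,"x":0,"y":0,"z":0,"rx":0,"ry":0.119,"rz":0},{"fingers":1,"x":0,"y":0,"z":0,"rx":0,"ry":0.119,"rz":0},{"fingers":1,"x":0,"y":0,"z":0,"rx":0,"ry":0.119,"rz":0},{"fingers":1,"x":0,"y":0,"z":0,"rx":0,"ry":0.119,"rz":0},{"fingers":1,"x":0,"y":0,"z":0,"rx":0,"ry":0.119,"rz":0},{"fingers":1,"x":0,"y":0,"z":0,"rx":0,"ry":0.119,"rz":0},{"fingers":1,"x":0,"y":0,"z":0,"rx":0,"ry":0.119,"rz":0},{"fingers":1,"x":0,"y":0,"z":0,"rx":0,"ry":0.119,"rz":0},{"fingers":1,"x":3,"y":0,"z":-1.96,"rx":0,"ry":0,"rz":0},{"fingers":1,"x":3,"y":0,"z":-1.96,"rx":0,"ry":0,"rz":0},{"fingers":1,"x":3,"y":0,"z":-1.96,"rx":0,"ry":0,"rz":0},{"fingers":1,"x":3,"y":0,"z":-1.96,"rx":0,"ry":0,"rz":0},{"fingers":1,"x":3,"y":0,"z":-1.96,"rx":0,"ry":0,"rz":0},{"fingers":1,"x":3,"y":0,"z":-1.96,"rx":0,"ry":0,"rz":0},{"fingers":1,"x":3,"y":0,"z":-1.96,"rx":0,"ry":0,"rz":0},{"fingers":1,"x":3,"y":0,"z":-1.96,"rx":0,"ry":0,"rz":0},{"fingers":1,"x":3,"y":0,"z":-1.96,"rx":0,"ry":0,"rz":0},{"fingers":1,"x":3,"y":0,"z":-1.96,"rx":0,"ry":0,"rz":0},{"fingers":1,"x":1.7,"y":0,"z":-1.2,"rx":0,"ry":0,"rz":0},{"fingers":1,"x":0,"y":0,"z":0,"rx":0,"ry":0,"rz":0}]'
python3 -c "
from h import *
go(.475,.373,.058,.14)"
```

```text
t: 1.93
eef_pos: [0.478, 0.3698, 0.3026]
tcp_rot: [0.706, 0.047, -0.048, -0.705]
contact_force: [-1.4, 0.4, -0.3]
opening: 0.0853
t 1.93 turn [ 0.001 -0.005 -0.001] shift cm [-0.25 19.07  0.36] open 0.0853 F [-1.4  0.4 -0.3] j6 1.96
```

```bash
python3 -m handwheel '[{"fingers":1,"x":-0.25,"y":2.4,"z":0.36,"rx":0,"ry":0,"rz":0},{"fingers":1,"x":0,"y":2.4,"z":0,"rx":0,"ry":0,"rz":0},{"fingers":1,"x":0,"y":2.4,"z":0,"rx":0,"ry":0,"rz":0},{"fingers":1,"x":0,"y":2.4,"z":0,"rx":0,"ry":0,"rz":0},{"fingers":1,"x":0,"y":2.4,"z":0,"rx":0,"ry":0,"rz":0},{"fingers":1,"x":0,"y":2.4,"z":0,"rx":0,"ry":0,"rz":0},{"fingers":1,"x":0,"y":2.4,"z":0,"rx":0,"ry":0,"rz":0},{"fingers":1,"x":0,"y":1.2,"z":0,"rx":0,"ry":0,"rz":0},{"fingers":1,"x":0,"y":1.0,"z":0,"rx":0,"ry":0,"rz":0},{"fingers":1,"x":0,"y":0,"z":0,"rx":0,"ry":0,"rz":0},{"fingers":1,"x":0,"y":0,"z":0,"rx":0,"ry":0,"rz":0}]'
python3 - <<'E'
from h import *
go(.475,.373,.058,.14)
crop(r.capture("scene"),420,240,560,380,4,"g1.png")
E
```

```text
t: 2.85
eef_pos: [0.4712, 0.3754, 0.1139]
tcp_rot: [0.705, 0.049, -0.049, -0.705]
contact_force: [0.1, -0.6, 0.6]
opening: 0.0854
t 2.85 turn [ 0.    -0.001 -0.001] shift cm [ 0.34  0.2  -0.29] open 0.0854 F [ 0.1 -0.6  0.6] j6 1.96
```

View pics/g1.png

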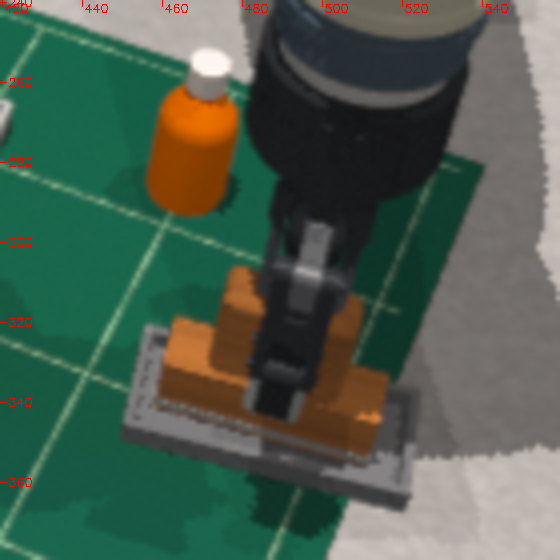

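The fingers straddle the grip, roughly centred (grip at columns 474–510, finger at 490), and stand above the sole. Closing now.

```bash
python3 -m handwheel '[{"fingers":1,"x":0.3,"y":0.2,"z":-0.3,"rx":0,"ry":0,"rz":0},{"fingers":0,"x":0,"y":0,"z":0,"rx":0,"ry":0,"rz":0},{"fingers":0,"x":0,"y":0,"z":0,"rx":0,"ry":0,"rz":0},{"fingers":0,"x":0,"y":0,"z":0,"rx":0,"ry":0,"rz":0},{"fingers":0,"x":0,"y":0,"z":0,"rx":0,"ry":0,"rz":0},{"fingers":0,"x":0,"y":0,"z":0,"rx":0,"ry":0,"rz":0},{"fingers":0,"x":0,"y":0,"z":0,"rx":0,"ry":0,"rz":0},{"fingers":0,"x":0,"y":0,"z":0,"rx":0,"ry":0,"rz":0},{"fingers":0,"x":0,"y":0,"z":0,"rx":0,"ry":0,"rz":0},{"fingers":0,"x":0,"y":0,"z":0,"rx":0,"ry":0,"rz":0}]' 60
python3 -m handwheel '[{"fingers":0,"x":0,"y":-2,"z":0,"rx":0,"ry":0,"rz":0},{"fingers":0,"x":0,"y":-2,"z":0,"rx":0,"ry":0,"rz":0},{"fingers":0,"x":0,"y":-2,"z":0,"rx":0,"ry":0,"rz":0},{"fingers":0,"x":0,"y":-2,"z":0,"rx":0,"ry":0,"rz":0},{"fingers":0,"x":0,"y":-2,"z":0,"rx":0,"ry":0,"rz":0},{"fingers":0,"x":0,"y":-2,"z":0,"rx":0,"ry":0,"rz":0},{"fingers":0,"x":0,"y":0,"z":0,"rx":0,"ry":0,"rz":0}]'
python3 - <<'E'
from h import *
go(*jw(.002,.037),.1,JIG[2])
E
```

```text
t: 3.73
eef_pos: [0.4749, 0.3726, 0.112]
tcp_rot: [-0.705, -0.049, 0.049, 0.705]
contact_force: [0.4, 0.0, 1.4]
opening: 0.0232
t: 4.32
eef_pos: [0.4756, 0.3732, 0.2355]
tcp_rot: [-0.705, -0.051, 0.048, 0.706]
contact_force: [0.1, 0.4, -1.6]
opening: 0.0234
t 4.32 turn [-0.002  0.068  0.005] shift cm [  1.04   8.16 -22.06] open 0.0234 F [ 0.1  0.4 -1.6] j6 1.96
```

```bash
python3 -m handwheel '[{"fingers":0,"x":0,"y":0,"z":0,"rx":0,"ry":0.068,"rz":0},{"fingers":0,"x":0.1,"y":0,"z":-2.2,"rx":0,"ry":0,"rz":0},{"fingers":0,"x":0.1,"y":0,"z":-2.2,"rx":0,"ry":0,"rz":0},{"fingers":0,"x":0.1,"y":0,"z":-2.2,"rx":0,"ry":0,"rz":0},{"fingers":0,"x":0.1,"y":0,"z":-2.2,"rx":0,"ry":0,"rz":0},{"fingers":0,"x":0.1,"y":0,"z":-2.2,"rx":0,"ry":0,"rz":0},{"fingers":0,"x":0.1,"y":0,"z":-2.2,"rx":0,"ry":0,"rz":0},{"fingers":0,"x":0.1,"y":0,"z":-2.2,"rx":0,"ry":0,"rz":0},{"fingers":0,"x":0.1,"y":0,"z":-2.2,"rx":0,"ry":0,"rz":0},{"fingers":0,"x":0.1,"y":0,"z":-2.2,"rx":0,"ry":0,"rz":0},{"fingers":0,"x":0.1,"y":0,"z":-2.2,"rx":0,"ry":0,"rz":0},{"fingers":0,"x":0,"y":0,"z":0,"rx":0,"ry":0,"rz":0},{"fingers":0,"x":0,"y":0,"z":0,"rx":0,"ry":0,"rz":0}]'
python3 - <<'E'
from h import *
go(*jw(.002,.037),.0755,JIG[2])
crop(r.capture("scene"),270,190,470,340,4,"g2.png")
E
```

```text
t: 5.4
eef_pos: [0.5003, 0.153, 0.231]
tcp_rot: [-0.707, -0.024, 0.025, 0.707]
contact_force: [0.9, 0.0, -1.2]
opening: 0.0236
t 5.4 turn [-0.    -0.002 -0.001] shift cm [ 0.14 10.16  0.07] open 0.0236 F [ 0.9  0.  -1.2] j6 1.64
```

View pics/g2.png

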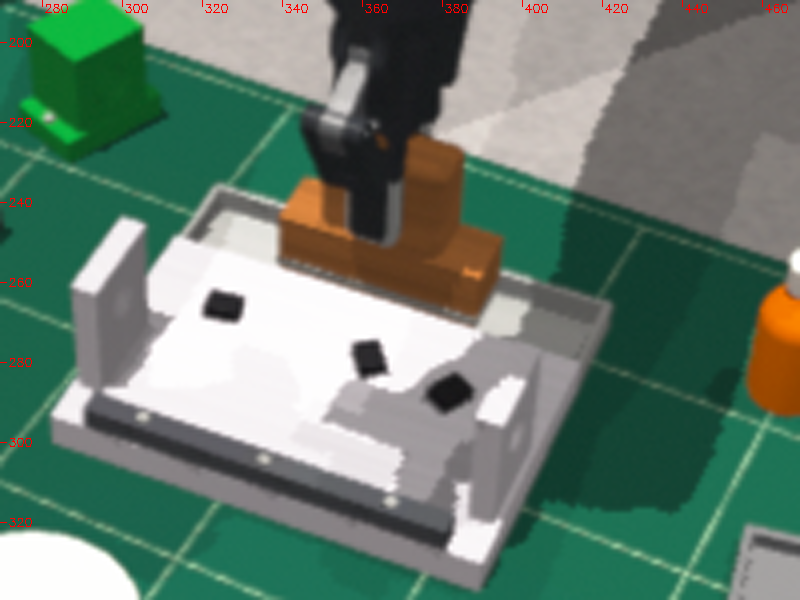

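```bash
python3 - <<'E'
from h import *
o=r.observe();M=R.from_quat(o["tcp_rot"]).as_matrix();p=o["eef_pos"]
for dz in(0,.004,.008):
  P=[p+M@np.array([a,.108-h,b+dz]) for a,b,h in((.014,.045,0),(.014,-.045,0),(.014,.045,.03),(.014,-.045,.03),(-.012,.0275,.075),(.012,.0275,.075))]
  print(dz,((proj(P,"scene")-[270,190]+.5)*4).round(0).tolist())
E
```

```text
0 [[477.0, 336.0], [278.0, 274.0], [481.0, 284.0], [278.0, 222.0], [470.0, 150.0], [448.0, 187.0]]
0.004 [[486.0, 339.0], [287.0, 277.0], [490.0, 287.0], [287.0, 225.0], [479.0, 153.0], [458.0, 189.0]]
0.008 [[495.0, 342.0], [295.0, 279.0], [500.0, 290.0], [296.0, 227.0], [489.0, 156.0], [467.0, 192.0]]
```

```bash
python3 -m handwheel '[{"fingers":0,"x":0.14,"y":2.2,"z":0.07,"rx":0,"ry":0,"rz":0},{"fingers":0,"x":0,"y":2.2,"z":0,"rx":0,"ry":0,"rz":0},{"fingers":0,"x":0,"y":2.2,"z":0,"rx":0,"ry":0,"rz":0},{"fingers":0,"x":0,"y":2.2,"z":0,"rx":0,"ry":0,"rz":0},{"fingers":0,"x":0,"y":0.8,"z":0,"rx":0,"ry":0,"rz":0},{"fingers":0,"x":0,"y":0.3,"z":0,"rx":0,"ry":0,"rz":0},{"fingers":0,"x":0,"y":0,"z":0,"rx":0,"ry":0,"rz":0},{"fingers":0,"x":0,"y":0,"z":0,"rx":0,"ry":0,"rz":0},{"fingers":0,"x":0,"y":0,"z":0,"rx":0,"ry":0,"rz":0}]'
python3 - <<'E'
from h import *
go(*jw(.002,.037),.0746,JIG[2])
crop(r.capture("scene"),270,190,470,340,4,"g3.png")
E
```

```text
t: 6.2
eef_pos: [0.5024, 0.1549, 0.134]
tcp_rot: [-0.707, -0.026, 0.024, 0.707]
contact_force: [0.1, 0.2, -2.3]
opening: 0.0232
t 6.2 turn [-0.     0.     0.002] shift cm [-0.08  0.55 -0.1 ] open 0.0232 F [ 0.1  0.2 -2.3] j6 1.64
```

View pics/g3.png

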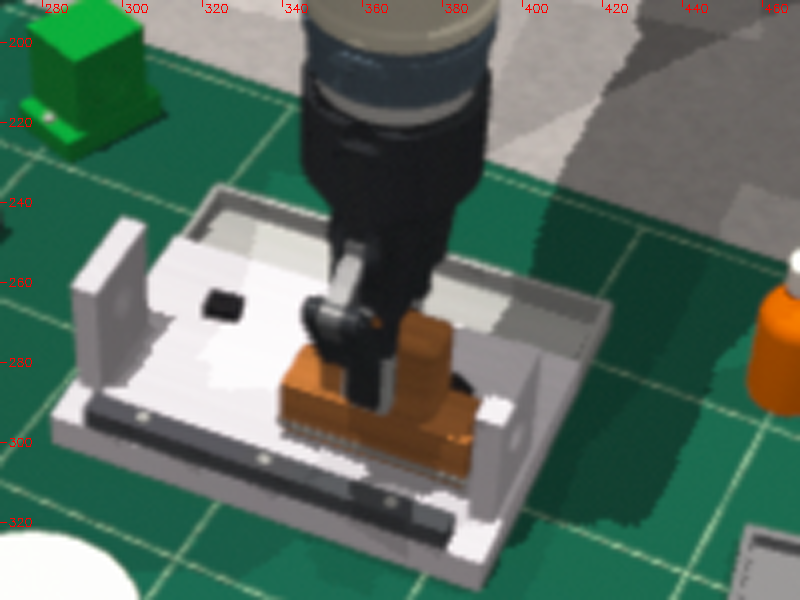

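The scraper is level, behind both left-hand chips and clear of the left cheek. Lowering it the rest of the way.

```bash
python3 -m handwheel '[{"fingers":0,"x":-0.1,"y":0.3,"z":-0.1,"rx":0,"ry":0,"rz":0},{"fingers":0,"x":0,"y":0.15,"z":0,"rx":0,"ry":0,"rz":0},{"fingers":0,"x":0,"y":0,"z":0,"rx":0,"ry":0,"rz":0},{"fingers":0,"x":0,"y":0,"z":0,"rx":0,"ry":0,"rz":0}]'
python3 - <<'E'
from h import *
go(*jw(.002,.037),.0746,JIG[2])
E
```

```text
t: 6.58
eef_pos: [0.5008, 0.1535, 0.1284]
tcp_rot: [-0.707, -0.025, 0.025, 0.707]
contact_force: [0.5, 0.1, -1.8]
opening: 0.0235
t 6.58 turn [-0. -0. -0.] shift cm [ 0.09 -0.01  0.03] open 0.0235 F [ 0.5  0.1 -1.8] j6 1.64
```

```bash
python3 -m handwheel '[{"fingers":0,"x":-0.6,"y":0,"z":0,"rx":0,"ry":0,"rz":0},{"fingers":0,"x":-0.6,"y":0,"z":0,"rx":0,"ry":0,"rz":0},{"fingers":0,"x":-0.6,"y":0,"z":0,"rx":0,"ry":0,"rz":0},{"fingers":0,"x":-0.6,"y":0,"z":0,"rx":0,"ry":0,"rz":0},{"fingers":0,"x":-0.6,"y":0,"z":0,"rx":0,"ry":0,"rz":0},{"fingers":0,"x":-0.6,"y":0,"z":0,"rx":0,"ry":0,"rz":0},{"fingers":0,"x":-0.6,"y":0,"z":0,"rx":0,"ry":0,"rz":0},{"fingers":0,"x":-0.6,"y":0,"z":0,"rx":0,"ry":0,"rz":0},{"fingers":0,"x":-0.6,"y":0,"z":0,"rx":0,"ry":0,"rz":0},{"fingers":0,"x":-0.5,"y":0,"z":0,"rx":0,"ry":0,"rz":0},{"fingers":0,"x":-0.5,"y":0,"z":0,"rx":0,"ry":0,"rz":0},{"fingers":0,"x":-0.5,"y":0,"z":0,"rx":0,"ry":0,"rz":0},{"fingers":0,"x":-0.5,"y":0,"z":0,"rx":0,"ry":0,"rz":0},{"fingers":0,"x":-0.5,"y":0,"z":0,"rx":0,"ry":0,"rz":0},{"fingers":0,"x":-0.3,"y":0,"z":0,"rx":0,"ry":0,"rz":0},{"fingers":0,"x":0,"y":0,"z":0,"rx":0,"ry":0,"rz":0},{"fingers":0,"x":0,"y":0,"z":0,"rx":0,"ry":0,"rz":0}]'
python3 - <<'E'
from h import *
go(*jw(-.080,.037),.0746,JIG[2])
crop(r.capture("scene"),270,190,470,340,4,"g4.png")
E
```

```text
t: 8.0
eef_pos: [0.4191, 0.1478, 0.1285]
tcp_rot: [-0.707, -0.025, 0.025, 0.707]
contact_force: [0.7, 1.1, -2.1]
opening: 0.0235
t 8.0 turn [-0. -0.  0.] shift cm [ 0.08 -0.    0.02] open 0.0235 F [ 0.7  1.1 -2.1] j6 1.65
```

View pics/g4.png

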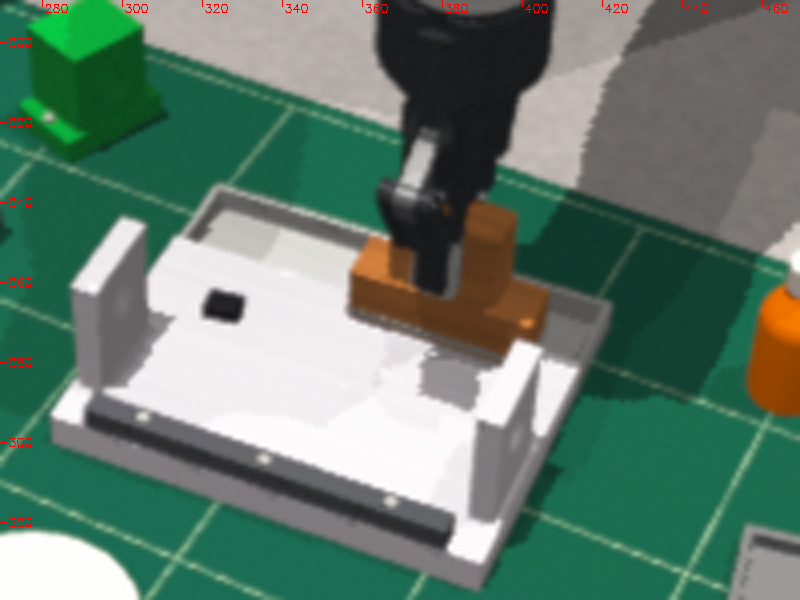

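The left two chips are pushed off and only the right one is left on the bed, at (323,266). On to the second pass.

```bash
python3 -m handwheel '[{"fingers":0,"x":0,"y":-2,"z":0,"rx":0,"ry":0,"rz":0},{"fingers":0,"x":0,"y":-1.5,"z":0,"rx":0,"ry":0,"rz":0},{"fingers":0,"x":2.1,"y":0,"z":0,"rx":0,"ry":0,"rz":0},{"fingers":0,"x":2.1,"y":0,"z":-1.9,"rx":0,"ry":0,"rz":0},{"fingers":0,"x":2.1,"y":0,"z":-1.9,"rx":0,"ry":0,"rz":0},{"fingers":0,"x":2.0,"y":0,"z":-1.9,"rx":0,"ry":0,"rz":0},{"fingers":0,"x":0,"y":0,"z":-1.8,"rx":0,"ry":0,"rz":0},{"fingers":0,"x":0,"y":0,"z":0,"rx":0,"ry":0,"rz":0},{"fingers":0,"x":0,"y":0,"z":0,"rx":0,"ry":0,"rz":0},{"fingers":0,"x":0,"y":0,"z":0,"rx":0,"ry":0,"rz":0}]'
python3 - <<'E'
from h import *
go(*jw(.002,-.038),.0746,JIG[2])
E
```

```text
t: 8.88
eef_pos: [0.5069, 0.0791, 0.1632]
tcp_rot: [-0.707, -0.025, 0.025, 0.707]
contact_force: [-1.5, 0.5, -2.8]
opening: 0.0234
t 8.88 turn [-0.    -0.    -0.001] shift cm [ 0.01  3.47 -0.  ] open 0.0234 F [-1.5  0.5 -2.8] j6 1.49
```

```bash
python3 -m handwheel '[{"fingers":0,"x":0,"y":1.5,"z":0,"rx":0,"ry":0,"rz":0},{"fingers":0,"x":0,"y":1.5,"z":0,"rx":0,"ry":0,"rz":0},{"fingers":0,"x":0,"y":0.45,"z":0,"rx":0,"ry":0,"rz":0},{"fingers":0,"x":0,"y":0,"z":0,"rx":0,"ry":0,"rz":0},{"fingers":0,"x":0,"y":0,"z":0,"rx":0,"ry":0,"rz":0},{"fingers":0,"x":0,"y":0,"z":0,"rx":0,"ry":0,"rz":0}]'
python3 -m handwheel '[{"fingers":0,"x":-0.6,"y":0,"z":0,"rx":0,"ry":0,"rz":0},{"fingers":0,"x":-0.6,"y":0,"z":0,"rx":0,"ry":0,"rz":0},{"fingers":0,"x":-0.6,"y":0,"z":0,"rx":0,"ry":0,"rz":0},{"fingers":0,"x":-0.6,"y":0,"z":0,"rx":0,"ry":0,"rz":0},{"fingers":0,"x":-0.6,"y":0,"z":0,"rx":0,"ry":0,"rz":0},{"fingers":0,"x":-0.6,"y":0,"z":0,"rx":0,"ry":0,"rz":0},{"fingers":0,"x":-0.6,"y":0,"z":0,"rx":0,"ry":0,"rz":0},{"fingers":0,"x":-0.6,"y":0,"z":0,"rx":0,"ry":0,"rz":0},{"fingers":0,"x":-0.6,"y":0,"z":0,"rx":0,"ry":0,"rz":0},{"fingers":0,"x":-0.5,"y":0,"z":0,"rx":0,"ry":0,"rz":0},{"fingers":0,"x":-0.5,"y":0,"z":0,"rx":0,"ry":0,"rz":0},{"fingers":0,"x":-0.5,"y":0,"z":0,"rx":0,"ry":0,"rz":0},{"fingers":0,"x":-0.5,"y":0,"z":0,"rx":0,"ry":0,"rz":0},{"fingers":0,"x":-0.5,"y":0,"z":0,"rx":0,"ry":0,"rz":0},{"fingers":0,"x":-0.3,"y":0,"z":0,"rx":0,"ry":0,"rz":0},{"fingers":0,"x":0,"y":0,"z":0,"rx":0,"ry":0,"rz":0},{"fingers":0,"x":0,"y":0,"z":0,"rx":0,"ry":0,"rz":0}]'
python3 -m handwheel '[{"fingers":0,"x":0,"y":-2.5,"z":0,"rx":0,"ry":0,"rz":0},{"fingers":0,"x":0,"y":-2.5,"z":0,"rx":0,"ry":0,"rz":0},{"fingers":0,"x":0,"y":-2.5,"z":0,"rx":0,"ry":0,"rz":0},{"fingers":0,"x":0,"y":-2.5,"z":0,"rx":0,"ry":0,"rz":0},{"fingers":0,"x":0,"y":-0.5,"z":0,"rx":0,"ry":0,"rz":0},{"fingers":0,"x":0.6,"y":0,"z":3,"rx":0,"ry":0,"rz":0},{"fingers":0,"x":0.6,"y":0,"z":3,"rx":0,"ry":0,"rz":0},{"fingers":0,"x":0.6,"y":0,"z":3,"rx":0,"ry":0,"rz":0},{"fingers":0,"x":0.6,"y":0,"z":3,"rx":0,"ry":0,"rz":0},{"fingers":0,"x":0.6,"y":0,"z":3,"rx":0,"ry":0,"rz":0},{"fingers":0,"x":0.6,"y":0,"z":3,"rx":0,"ry":0,"rz":0},{"fingers":0,"x":0.6,"y":0,"z":3,"rx":0,"ry":0,"rz":0},{"fingers":0,"x":0.6,"y":0,"z":3,"rx":0,"ry":0,"rz":0},{"fingers":0,"x":0.6,"y":0,"z":3,"rx":0,"ry":0,"rz":0},{"fingers":0,"x":0.6,"y":0,"z":2,"rx":0,"ry":0,"rz":0},{"fingers":0,"x":0,"y":0,"z":0,"rx":0,"ry":-0.068,"rz":0},{"fingers":0,"x":0,"y":0,"z":0,"rx":0,"ry":0,"rz":0},{"fingers":0,"x":0,"y":0,"z":0,"rx":0,"ry":0,"rz":0}]'
python3 - <<'E'
from h import *
go(.4749,.3726,.0581,.14)
i=r.capture("scene");crop(i,270,190,470,340,4,"g5.png")
E
```

```text
t: 9.38
eef_pos: [0.5071, 0.0793, 0.1293]
tcp_rot: [-0.707, -0.025, 0.025, 0.707]
contact_force: [-0.9, 0.2, -1.1]
opening: 0.0235
t: 10.8
eef_pos: [0.4254, 0.073, 0.129]
tcp_rot: [0.707, 0.025, -0.025, -0.707]
contact_force: [-1.1, -0.1, -1.6]
opening: 0.023
t: 12.3
eef_pos: [0.4645, 0.3666, 0.2328]
tcp_rot: [0.706, 0.048, -0.049, -0.705]
contact_force: [0.9, -0.4, -2.2]
opening: 0.0233
t 12.3 turn [ 0.001 -0.002 -0.001] shift cm [ 1.11 12.08  0.45] open 0.0233 F [ 0.9 -0.4 -2.2] j6 1.96
```

View pics/g5.png

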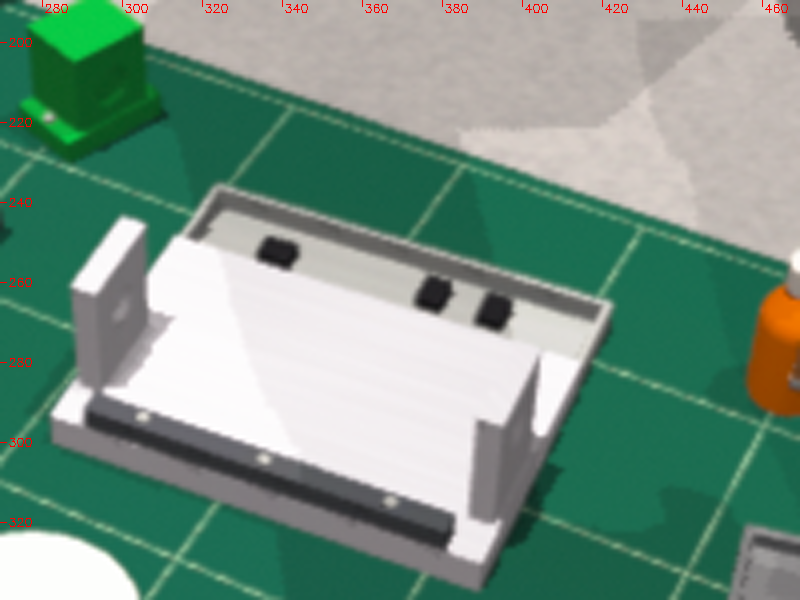

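All three chips lie in the gutter and the bed is clear. Returning the scraper.

```bash
python3 -m handwheel '[{"fingers":0,"x":1.1,"y":0,"z":0.45,"rx":0,"ry":0,"rz":0},{"fingers":0,"x":0,"y":2.5,"z":0,"rx":0,"ry":0,"rz":0},{"fingers":0,"x":0,"y":2.5,"z":0,"rx":0,"ry":0,"rz":0},{"fingers":0,"x":0,"y":2.5,"z":0,"rx":0,"ry":0,"rz":0},{"fingers":0,"x":0,"y":2.5,"z":0,"rx":0,"ry":0,"rz":0},{"fingers":0,"x":0,"y":1,"z":0,"rx":0,"ry":0,"rz":0},{"fingers":0,"x":0,"y":0,"z":0,"rx":0,"ry":0,"rz":0},{"fingers":0,"x":0,"y":0,"z":0,"rx":0,"ry":0,"rz":0},{"fingers":0,"x":0,"y":0,"z":0,"rx":0,"ry":0,"rz":0}]'
python3 - <<'E'
from h import *
go(.4749,.3726,.0581,.14)
E
```

```text
t: 13.1
eef_pos: [0.4757, 0.3727, 0.1255]
tcp_rot: [-0.705, -0.05, 0.048, 0.706]
contact_force: [-0.0, -1.1, -2.4]
opening: 0.0231
t 13.1 turn [-0.001 -0.002  0.002] shift cm [-0.08  1.35  0.  ] open 0.0231 F [-0.  -1.1 -2.4] j6 1.96
```

```bash
python3 -m handwheel '[{"fingers":0,"x":-0.08,"y":0.7,"z":0,"rx":0,"ry":0,"rz":0},{"fingers":0,"x":0,"y":0.4,"z":0,"rx":0,"ry":0,"rz":0},{"fingers":0,"x":0,"y":0.22,"z":0,"rx":0,"ry":0,"rz":0},{"fingers":0,"x":0,"y":0,"z":0,"rx":0,"ry":0,"rz":0},{"fingers":0,"x":0,"y":0,"z":0,"rx":0,"ry":0,"rz":0},{"fingers":1,"x":0,"y":0,"z":0,"rx":0,"ry":0,"rz":0},{"fingers":1,"x":0,"y":0,"z":0,"rx":0,"ry":0,"rz":0},{"fingers":1,"x":0,"y":0,"z":0,"rx":0,"ry":0,"rz":0},{"fingers":1,"x":0,"y":0,"z":0,"rx":0,"ry":0,"rz":0},{"fingers":1,"x":0,"y":0,"z":0,"rx":0,"ry":0,"rz":0},{"fingers":1,"x":0,"y":0,"z":0,"rx":0,"ry":0,"rz":0},{"fingers":1,"x":0,"y":0,"z":0,"rx":0,"ry":0,"rz":0},{"fingers":1,"x":0,"y":-1,"z":0,"rx":0,"ry":0,"rz":0},{"fingers":1,"x":0,"y":-2.5,"z":0,"rx":0,"ry":0,"rz":0},{"fingers":1,"x":0,"y":-2.5,"z":0,"rx":0,"ry":0,"rz":0},{"fingers":1,"x":0,"y":-2.5,"z":0,"rx":0,"ry":0,"rz":0},{"fingers":1,"x":0,"y":-2.5,"z":0,"rx":0,"ry":0,"rz":0},{"fingers":1,"x":0,"y":-2.5,"z":0,"rx":0,"ry":0,"rz":0},{"fingers":1,"x":0,"y":-2.5,"z":0,"rx":0,"ry":0,"rz":0},{"fingers":1,"x":0,"y":0,"z":0,"rx":0,"ry":0,"rz":0}]'
python3 - <<'E'
from h import *
i=r.capture("top");cv2.imwrite("pics/top1.png",i)
a=i[180:280,140:240];b=i[150:310,360:510]
v=np.zeros((640,640+400,3),np.uint8);
j=cv2.imread("pics/top0.png"); d=cv2.absdiff(i,j).max(2)
n,l,s,c=cv2.connectedComponentsWithStats((d[150:310,340:520]>60).astype(np.uint8))
print([x.tolist() for x in s[1:] if x[4]>15])
crop(i,140,150,510,300,2.15,"t1.png")
go(.4733,-.1074,.12,-.0353)
E
```

```text
t: 14.77
eef_pos: [0.475, 0.373, 0.2767]
tcp_rot: [-0.704, -0.052, 0.047, 0.707]
contact_force: [-1.0, 0.5, 0.2]
opening: 0.0853
[]
t 14.82 turn [-0.003  0.174  0.005] shift cm [  1.55  10.03 -48.  ] open 0.0852 F [ 0.5 -0.9  0.2] j6 1.96
```

View pics/t1.png

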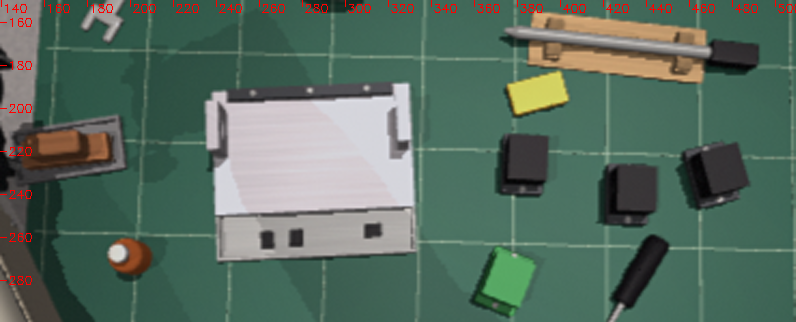

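The scraper is back in its tray at (166,219), and the blocks have not moved (no image differences). On to block A.

```bash
python3 -m handwheel '[{"fingers":1,"x":0,"y":0,"z":0,"rx":0,"ry":0.087,"rz":0},{"fingers":1,"x":0,"y":0,"z":0,"rx":0,"ry":0.087,"rz":0},{"fingers":1,"x":0.1,"y":0,"z":-3,"rx":0,"ry":0,"rz":0},{"fingers":1,"x":0.1,"y":0,"z":-3,"rx":0,"ry":0,"rz":0},{"fingers":1,"x":0.1,"y":0,"z":-3,"rx":0,"ry":0,"rz":0},{"fingers":1,"x":0.1,"y":0,"z":-3,"rx":0,"ry":0,"rz":0},{"fingers":1,"x":0.1,"y":0,"z":-3,"rx":0,"ry":0,"rz":0},{"fingers":1,"x":0.1,"y":0,"z":-3,"rx":0,"ry":0,"rz":0},{"fingers":1,"x":0.1,"y":0,"z":-3,"rx":0,"ry":0,"rz":0},{"fingers":1,"x":0.1,"y":0,"z":-3,"rx":0,"ry":0,"rz":0},{"fingers":1,"x":0.1,"y":0,"z":-3,"rx":0,"ry":0,"rz":0},{"fingers":1,"x":0.1,"y":0,"z":-3,"rx":0,"ry":0,"rz":0},{"fingers":1,"x":0.1,"y":0,"z":-3,"rx":0,"ry":0,"rz":0},{"fingers":1,"x":0.1,"y":0,"z":-3,"rx":0,"ry":0,"rz":0},{"fingers":1,"x":0.1,"y":0,"z":-3,"rx":0,"ry":0,"rz":0},{"fingers":1,"x":0.1,"y":0,"z":-3,"rx":0,"ry":0,"rz":0},{"fingers":1,"x":0.1,"y":0,"z":-3,"rx":0,"ry":0,"rz":0},{"fingers":1,"x":0.1,"y":0,"z":-3,"rx":0,"ry":0,"rz":0},{"fingers":1,"x":0,"y":0,"z":0,"rx":0,"ry":0,"rz":0},{"fingers":1,"x":0,"y":0,"z":0,"rx":0,"ry":0,"rz":0}]' 60
python3 - <<'E'
from h import *
go(.4733,-.1074,.043,-.0353)
E
```

```text
t: 16.48
eef_pos: [0.473, -0.1091, 0.2701]
tcp_rot: [-0.707, 0.014, -0.013, 0.707]
contact_force: [0.6, -0.4, 0.4]
opening: 0.0854
t 16.48 turn [-0.001 -0.003 -0.001] shift cm [ 0.03 17.32  0.17] open 0.0854 F [ 0.6 -0.4  0.4] j6 1.21
```

```bash
python3 -m handwheel '[{"fingers":1,"x":0,"y":2.5,"z":0.17,"rx":0,"ry":0,"rz":0},{"fingers":1,"x":0,"y":2.5,"z":0,"rx":0,"ry":0,"rz":0},{"fingers":1,"x":0,"y":2.5,"z":0,"rx":0,"ry":0,"rz":0},{"fingers":1,"x":0,"y":2.5,"z":0,"rx":0,"ry":0,"rz":0},{"fingers":1,"x":0,"y":2.5,"z":0,"rx":0,"ry":0,"rz":0},{"fingers":1,"x":0,"y":2.5,"z":0,"rx":0,"ry":0,"rz":0},{"fingers":1,"x":0,"y":1.3,"z":0,"rx":0,"ry":0,"rz":0},{"fingers":1,"x":0,"y":1,"z":0,"rx":0,"ry":0,"rz":0},{"fingers":1,"x":0,"y":0,"z":0,"rx":0,"ry":0,"rz":0},{"fingers":1,"x":0,"y":0,"z":0,"rx":0,"ry":0,"rz":0},{"fingers":0,"x":0,"y":0,"z":0,"rx":0,"ry":0,"rz":0},{"fingers":0,"x":0,"y":0,"z":0,"rx":0,"ry":0,"rz":0},{"fingers":0,"x":0,"y":0,"z":0,"rx":0,"ry":0,"rz":0},{"fingers":0,"x":0,"y":0,"z":0,"rx":0,"ry":0,"rz":0},{"fingers":0,"x":0,"y":0,"z":0,"rx":0,"ry":0,"rz":0},{"fingers":0,"x":0,"y":0,"z":0,"rx":0,"ry":0,"rz":0},{"fingers":0,"x":0,"y":0,"z":0,"rx":0,"ry":0,"rz":0}]'
python3 -m handwheel '[{"fingers":0,"x":0,"y":-1,"z":0,"rx":0,"ry":0,"rz":0},{"fingers":0,"x":0,"y":-2.5,"z":0,"rx":0,"ry":0,"rz":0},{"fingers":0,"x":0,"y":-2.5,"z":0,"rx":0,"ry":0,"rz":0},{"fingers":0,"x":0,"y":-2.5,"z":0,"rx":0,"ry":0,"rz":0},{"fingers":0,"x":0,"y":-2.5,"z":0,"rx":0,"ry":0,"rz":0},{"fingers":0,"x":0,"y":-1,"z":0,"rx":0,"ry":0,"rz":0},{"fingers":0,"x":0,"y":0,"z":0,"rx":0,"ry":-0.107,"rz":0},{"fingers":0,"x":0,"y":0,"z":0,"rx":0,"ry":0,"rz":0},{"fingers":0,"x":0,"y":0,"z":0,"rx":0,"ry":0,"rz":0}]'
python3 - <<'E'
from h import *
go(*jw(.001,.057),.13,JIG[2])
E
```

```text
t: 17.9
eef_pos: [0.4738, -0.1062, 0.0986]
tcp_rot: [0.707, -0.012, 0.013, -0.707]
contact_force: [-0.6, 1.1, 6.1]
opening: 0.0453
t: 18.65
eef_pos: [0.4731, -0.106, 0.2176]
tcp_rot: [-0.707, -0.024, 0.025, 0.707]
contact_force: [-0.4, -0.3, -3.6]
opening: 0.0454
t 18.65 turn [-0.    -0.002 -0.   ] shift cm [ 4.6   3.37 27.72] open 0.0454 F [-0.4 -0.3 -3.6] j6 1.11
```

```bash
python3 -m handwheel '[{"fingers":0,"x":0.46,"y":0,"z":2.77,"rx":0,"ry":0,"rz":0},{"fingers":0,"x":0.46,"y":0,"z":2.77,"rx":0,"ry":0,"rz":0},{"fingers":0,"x":0.46,"y":0,"z":2.77,"rx":0,"ry":0,"rz":0},{"fingers":0,"x":0.46,"y":0,"z":2.77,"rx":0,"ry":0,"rz":0},{"fingers":0,"x":0.46,"y":0,"z":2.77,"rx":0,"ry":0,"rz":0},{"fingers":0,"x":0.46,"y":0,"z":2.77,"rx":0,"ry":0,"rz":0},{"fingers":0,"x":0.46,"y":0,"z":2.77,"rx":0,"ry":0,"rz":0},{"fingers":0,"x":0.46,"y":0,"z":2.77,"rx":0,"ry":0,"rz":0},{"fingers":0,"x":0.46,"y":0,"z":2.77,"rx":0,"ry":0,"rz":0},{"fingers":0,"x":0.46,"y":0,"z":2.77,"rx":0,"ry":0,"rz":0},{"fingers":0,"x":0,"y":0,"z":0,"rx":0,"ry":0,"rz":0},{"fingers":0,"x":0,"y":0,"z":0,"rx":0,"ry":0,"rz":0},{"fingers":0,"x":0,"y":0,"z":0,"rx":0,"ry":0,"rz":0}]'
python3 - <<'E'
from h import *
go(*jw(.001,.057),.0647,JIG[2])
E
```

```text
t: 19.73
eef_pos: [0.499, 0.1734, 0.217]
tcp_rot: [0.707, 0.025, -0.026, -0.706]
contact_force: [0.9, -0.2, -2.9]
opening: 0.0454
t 19.73 turn [ 0.    -0.    -0.002] shift cm [0.03 9.84 0.03] open 0.0454 F [ 0.9 -0.2 -2.9] j6 1.68
```

```bash
python3 -m handwheel '[{"fingers":0,"x":0,"y":2,"z":0,"rx":0,"ry":0,"rz":0},{"fingers":0,"x":0,"y":2,"z":0,"rx":0,"ry":0,"rz":0},{"fingers":0,"x":0,"y":2,"z":0,"rx":0,"ry":0,"rz":0},{"fingers":0,"x":0,"y":2,"z":0,"rx":0,"ry":0,"rz":0},{"fingers":0,"x":0,"y":1,"z":0,"rx":0,"ry":0,"rz":0},{"fingers":0,"x":0,"y":0.5,"z":0,"rx":0,"ry":0,"rz":0},{"fingers":0,"x":0,"y":0,"z":0,"rx":0,"ry":0,"rz":0},{"fingers":0,"x":0,"y":0,"z":0,"rx":0,"ry":0,"rz":0},{"fingers":0,"x":0,"y":0,"z":0,"rx":0,"ry":0,"rz":0}]'
python3 - <<'E'
from h import *
go(*jw(.001,.057),.0647,JIG[2])
E
```

```text
t: 20.48
eef_pos: [0.4999, 0.1734, 0.1237]
tcp_rot: [-0.707, -0.026, 0.025, 0.707]
contact_force: [0.7, -0.5, -3.0]
opening: 0.0451
t 20.48 turn [-0.     0.     0.002] shift cm [-0.07  0.51  0.04] open 0.0451 F [ 0.7 -0.5 -3. ] j6 1.67
```

```bash
python3 -m handwheel '[{"fingers":0,"x":-0.03,"y":0.25,"z":0,"rx":0,"ry":0,"rz":0},{"fingers":0,"x":0,"y":0.2,"z":0,"rx":0,"ry":0,"rz":0},{"fingers":0,"x":0,"y":0,"z":0,"rx":0,"ry":0,"rz":0},{"fingers":0,"x":0,"y":0,"z":0,"rx":0,"ry":0,"rz":0}]'
python3 - <<'E'
from h import *
go(*jw(.001,.057),.0647,JIG[2])
E
```

```text
t: 20.82
eef_pos: [0.4994, 0.1735, 0.1186]
tcp_rot: [-0.707, -0.026, 0.025, 0.707]
contact_force: [0.9, -0.3, 0.7]
opening: 0.0455
t 20.82 turn [-0.     0.001  0.001] shift cm [-0.01  0.    0.02] open 0.0455 F [ 0.9 -0.3  0.7] j6 1.67
```

```bash
python3 -m handwheel '[{"fingers":1,"x":0,"y":0,"z":0,"rx":0,"ry":0,"rz":0},{"fingers":1,"x":0,"y":0,"z":0,"rx":0,"ry":0,"rz":0},{"fingers":1,"x":0,"y":0,"z":0,"rx":0,"ry":0,"rz":0},{"fingers":1,"x":0,"y":0,"z":0,"rx":0,"ry":0,"rz":0},{"fingers":1,"x":0,"y":0,"z":0,"rx":0,"ry":0,"rz":0},{"fingers":1,"x":0,"y":-1,"z":0,"rx":0,"ry":0,"rz":0},{"fingers":1,"x":0,"y":-2.5,"z":0,"rx":0,"ry":0,"rz":0},{"fingers":1,"x":0,"y":-2.5,"z":0,"rx":0,"ry":0,"rz":0},{"fingers":1,"x":0,"y":-2.5,"z":0,"rx":0,"ry":0,"rz":0},{"fingers":1,"x":0,"y":-2.5,"z":0,"rx":0,"ry":0,"rz":0},{"fingers":1,"x":0,"y":-2.5,"z":0,"rx":0,"ry":0,"rz":0},{"fingers":1,"x":0,"y":0,"z":0,"rx":0,"ry":0.099,"rz":0}]'
python3 - <<'E'
from h import *
i=r.capture("top");cv2.imwrite("pics/top2.png",i); j=cv2.imread("pics/top0.png"); d=cv2.absdiff(i,j).max(2)
n,l,s,c=cv2.connectedComponentsWithStats((d[150:310,340:520]>60).astype(np.uint8))
print([x.tolist() for x in s[1:] if x[4]>15])
go(.4452,-.2188,.043,-.0282)
E
```

```text
t: 21.82
eef_pos: [0.5002, 0.1737, 0.2588]
tcp_rot: [-0.707, 0.006, -0.012, 0.708]
contact_force: [0.3, -0.2, 0.5]
opening: 0.0858
[[34, 64, 19, 24, 112]]
t 21.87 turn [-0.001 -0.009  0.005] shift cm [ -4.35  15.97 -39.38] open 0.0856 F [-0.4  0.1 -0.1] j6 1.78
```

```bash
python3 -m handwheel '[{"fingers":1,"x":-0.31,"y":0,"z":-2.81,"rx":0,"ry":0,"rz":0},{"fingers":1,"x":-0.31,"y":0,"z":-2.81,"rx":0,"ry":0,"rz":0},{"fingers":1,"x":-0.31,"y":0,"z":-2.81,"rx":0,"ry":0,"rz":0},{"fingers":1,"x":-0.31,"y":0,"z":-2.81,"rx":0,"ry":0,"rz":0},{"fingers":1,"x":-0.31,"y":0,"z":-2.81,"rx":0,"ry":0,"rz":0},{"fingers":1,"x":-0.31,"y":0,"z":-2.81,"rx":0,"ry":0,"rz":0},{"fingers":1,"x":-0.31,"y":0,"z":-2.81,"rx":0,"ry":0,"rz":0},{"fingers":1,"x":-0.31,"y":0,"z":-2.81,"rx":0,"ry":0,"rz":0},{"fingers":1,"x":-0.31,"y":0,"z":-2.81,"rx":0,"ry":0,"rz":0},{"fingers":1,"x":-0.31,"y":0,"z":-2.81,"rx":0,"ry":0,"rz":0},{"fingers":1,"x":-0.31,"y":0,"z":-2.81,"rx":0,"ry":0,"rz":0},{"fingers":1,"x":-0.31,"y":0,"z":-2.81,"rx":0,"ry":0,"rz":0},{"fingers":1,"x":-0.31,"y":0,"z":-2.81,"rx":0,"ry":0,"rz":0},{"fingers":1,"x":-0.31,"y":0,"z":-2.81,"rx":0,"ry":0,"rz":0},{"fingers":1,"x":0,"y":0,"z":0,"rx":0,"ry":0,"rz":0},{"fingers":1,"x":0,"y":0,"z":0,"rx":0,"ry":0,"rz":0}]'
python3 - <<'E'
from h import *
go(.4452,-.2188,.043,-.0282)
E
```

```text
t: 23.2
eef_pos: [0.4446, -0.2197, 0.2529]
tcp_rot: [-0.707, 0.01, -0.01, 0.707]
contact_force: [0.1, 0.9, -0.9]
opening: 0.0857
t 23.2 turn [-0.001 -0.    -0.001] shift cm [ 0.06 15.6   0.09] open 0.0857 F [ 0.1  0.9 -0.9] j6 0.97
```

```bash
python3 -m handwheel '[{"fingers":1,"x":0.05,"y":2.5,"z":0.1,"rx":0,"ry":0,"rz":0},{"fingers":1,"x":0,"y":2.5,"z":0,"rx":0,"ry":0,"rz":0},{"fingers":1,"x":0,"y":2.5,"z":0,"rx":0,"ry":0,"rz":0},{"fingers":1,"x":0,"y":2.5,"z":0,"rx":0,"ry":0,"rz":0},{"fingers":1,"x":0,"y":2.5,"z":0,"rx":0,"ry":0,"rz":0},{"fingers":1,"x":0,"y":2,"z":0,"rx":0,"ry":0,"rz":0},{"fingers":1,"x":0,"y":1,"z":0,"rx":0,"ry":0,"rz":0},{"fingers":1,"x":0,"y":0,"z":0,"rx":0,"ry":0,"rz":0},{"fingers":1,"x":0,"y":0,"z":0,"rx":0,"ry":0,"rz":0},{"fingers":0,"x":0,"y":0,"z":0,"rx":0,"ry":0,"rz":0},{"fingers":0,"x":0,"y":0,"z":0,"rx":0,"ry":0,"rz":0},{"fingers":0,"x":0,"y":0,"z":0,"rx":0,"ry":0,"rz":0},{"fingers":0,"x":0,"y":0,"z":0,"rx":0,"ry":0,"rz":0},{"fingers":0,"x":0,"y":0,"z":0,"rx":0,"ry":0,"rz":0},{"fingers":0,"x":0,"y":0,"z":0,"rx":0,"ry":0,"rz":0},{"fingers":0,"x":0,"y":0,"z":0,"rx":0,"ry":0,"rz":0}]'
python3 -m handwheel '[{"fingers":0,"x":0,"y":-1,"z":0,"rx":0,"ry":0,"rz":0},{"fingers":0,"x":0,"y":-2.5,"z":0,"rx":0,"ry":0,"rz":0},{"fingers":0,"x":0,"y":-2.5,"z":0,"rx":0,"ry":0,"rz":0},{"fingers":0,"x":0,"y":-2.5,"z":0,"rx":0,"ry":0,"rz":0},{"fingers":0,"x":0,"y":-2.5,"z":0,"rx":0,"ry":0,"rz":0},{"fingers":0,"x":0,"y":-1,"z":0,"rx":0,"ry":0,"rz":0},{"fingers":0,"x":0,"y":0,"z":0,"rx":0,"ry":-0.099,"rz":0},{"fingers":0,"x":0,"y":0,"z":0,"rx":0,"ry":0,"rz":0},{"fingers":0,"x":0,"y":0,"z":0,"rx":0,"ry":0,"rz":0}]'
python3 - <<'E'
from h import *
go(*jw(.001,0),.13,JIG[2])
E
```

```text
t: 24.53
eef_pos: [0.4459, -0.2179, 0.0992]
tcp_rot: [0.707, -0.009, 0.01, -0.707]
contact_force: [-1.5, 1.8, 5.6]
opening: 0.0454
t: 25.28
eef_pos: [0.4452, -0.2175, 0.2175]
tcp_rot: [-0.706, -0.024, 0.025, 0.707]
contact_force: [-0.2, 0.9, -3.6]
opening: 0.0454
t 25.28 turn [-0.001 -0.001 -0.001] shift cm [ 8.17  3.36 32.94] open 0.0454 F [-0.2  0.9 -3.6] j6 0.88
```

```bash
python3 -m handwheel '[{"fingers":0,"x":0.68,"y":0,"z":2.745,"rx":0,"ry":0,"rz":0},{"fingers":0,"x":0.68,"y":0,"z":2.745,"rx":0,"ry":0,"rz":0},{"fingers":0,"x":0.68,"y":0,"z":2.745,"rx":0,"ry":0,"rz":0},{"fingers":0,"x":0.68,"y":0,"z":2.745,"rx":0,"ry":0,"rz":0},{"fingers":0,"x":0.68,"y":0,"z":2.745,"rx":0,"ry":0,"rz":0},{"fingers":0,"x":0.68,"y":0,"z":2.745,"rx":0,"ry":0,"rz":0},{"fingers":0,"x":0.68,"y":0,"z":2.745,"rx":0,"ry":0,"rz":0},{"fingers":0,"x":0.68,"y":0,"z":2.745,"rx":0,"ry":0,"rz":0},{"fingers":0,"x":0.68,"y":0,"z":2.745,"rx":0,"ry":0,"rz":0},{"fingers":0,"x":0.68,"y":0,"z":2.745,"rx":0,"ry":0,"rz":0},{"fingers":0,"x":0.68,"y":0,"z":2.745,"rx":0,"ry":0,"rz":0},{"fingers":0,"x":0.68,"y":0,"z":2.745,"rx":0,"ry":0,"rz":0},{"fingers":0,"x":0,"y":0,"z":0,"rx":0,"ry":0,"rz":0},{"fingers":0,"x":0,"y":0,"z":0,"rx":0,"ry":0,"rz":0},{"fingers":0,"x":0,"y":0,"z":0,"rx":0,"ry":0,"rz":0}]'
python3 - <<'E'
from h import *
go(*jw(.001,0),.0653,JIG[2])
E
```

```text
t: 26.53
eef_pos: [0.5029, 0.1167, 0.2173]
tcp_rot: [0.707, 0.024, -0.026, -0.707]
contact_force: [-0.0, 0.4, -2.5]
opening: 0.0454
t 26.53 turn [ 0.    -0.    -0.002] shift cm [0.04 9.81 0.01] open 0.0454 F [-0.   0.4 -2.5] j6 1.57
```

```bash
python3 -m handwheel '[{"fingers":0,"x":0,"y":2,"z":0,"rx":0,"ry":0,"rz":0},{"fingers":0,"x":0,"y":2,"z":0,"rx":0,"ry":0,"rz":0},{"fingers":0,"x":0,"y":2,"z":0,"rx":0,"ry":0,"rz":0},{"fingers":0,"x":0,"y":2,"z":0,"rx":0,"ry":0,"rz":0},{"fingers":0,"x":0,"y":1,"z":0,"rx":0,"ry":0,"rz":0},{"fingers":0,"x":0,"y":0.5,"z":0,"rx":0,"ry":0,"rz":0},{"fingers":0,"x":0,"y":0,"z":0,"rx":0,"ry":0,"rz":0},{"fingers":0,"x":-0.03,"y":0.25,"z":0,"rx":0,"ry":0,"rz":0},{"fingers":0,"x":0,"y":0.15,"z":0,"rx":0,"ry":0,"rz":0},{"fingers":0,"x":0,"y":0,"z":0,"rx":0,"ry":0,"rz":0},{"fingers":0,"x":0,"y":0,"z":0,"rx":0,"ry":0,"rz":0}]'
python3 - <<'E'
from h import *
go(*jw(.001,0),.0653,JIG[2])
E
```

```text
t: 27.45
eef_pos: [0.5032, 0.1167, 0.1197]
tcp_rot: [-0.707, -0.026, 0.025, 0.707]
contact_force: [-0.6, 0.4, -4.0]
opening: 0.0456
t 27.45 turn [0.    0.001 0.001] shift cm [0.01 0.05 0.01] open 0.0456 F [-0.6  0.4 -4. ] j6 1.56
```

```bash
python3 -m handwheel '[{"fingers":0,"x":0,"y":0.08,"z":0,"rx":0,"ry":0,"rz":0},{"fingers":0,"x":0,"y":0,"z":0,"rx":0,"ry":0,"rz":0},{"fingers":1,"x":0,"y":0,"z":0,"rx":0,"ry":0,"rz":0},{"fingers":1,"x":0,"y":0,"z":0,"rx":0,"ry":0,"rz":0},{"fingers":1,"x":0,"y":0,"z":0,"rx":0,"ry":0,"rz":0},{"fingers":1,"x":0,"y":0,"z":0,"rx":0,"ry":0,"rz":0},{"fingers":1,"x":0,"y":0,"z":0,"rx":0,"ry":0,"rz":0},{"fingers":1,"x":0,"y":-1,"z":0,"rx":0,"ry":0,"rz":0},{"fingers":1,"x":0,"y":-2.5,"z":0,"rx":0,"ry":0,"rz":0},{"fingers":1,"x":0,"y":-2.5,"z":0,"rx":0,"ry":0,"rz":0},{"fingers":1,"x":0,"y":-2.5,"z":0,"rx":0,"ry":0,"rz":0},{"fingers":1,"x":0,"y":-2.5,"z":0,"rx":0,"ry":0,"rz":0},{"fingers":1,"x":0,"y":-2.5,"z":0,"rx":0,"ry":0,"rz":0},{"fingers":1,"x":0,"y":0,"z":0,"rx":0,"ry":-0.096,"rz":0},{"fingers":1,"x":0,"y":0,"z":0,"rx":0,"ry":-0.096,"rz":0}]'
python3 - <<'E'
from h import *
i=r.capture("top");cv2.imwrite("pics/top3.png",i); j=cv2.imread("pics/top0.png"); d=cv2.absdiff(i,j).max(2)
n,l,s,c=cv2.connectedComponentsWithStats((d[150:310,340:520]>60).astype(np.uint8))
print([x.tolist() for x in s[1:] if x[4]>15])
go(.468,-.3083,.043,.263)
E
```

```text
t: 28.7
eef_pos: [0.5034, 0.1168, 0.2559]
tcp_rot: [0.701, 0.096, -0.093, -0.701]
contact_force: [-0.9, -0.2, -0.4]
opening: 0.0854
[[34, 65, 19, 23, 94], [80, 77, 23, 27, 196]]
t 28.75 turn [0.    0.012 0.002] shift cm [-14.44  15.81 -40.13] open 0.0853 F [-0.4 -0.3 -0. ] j6 1.36
```

```bash
python3 -m handwheel '[{"fingers":1,"x":-0.9,"y":0,"z":-2.5,"rx":0,"ry":0,"rz":0},{"fingers":1,"x":-0.9,"y":0,"z":-2.5,"rx":0,"ry":0,"rz":0},{"fingers":1,"x":-0.9,"y":0,"z":-2.5,"rx":0,"ry":0,"rz":0},{"fingers":1,"x":-0.9,"y":0,"z":-2.5,"rx":0,"ry":0,"rz":0},{"fingers":1,"x":-0.9,"y":0,"z":-2.5,"rx":0,"ry":0,"rz":0},{"fingers":1,"x":-0.9,"y":0,"z":-2.5,"rx":0,"ry":0,"rz":0},{"fingers":1,"x":-0.9,"y":0,"z":-2.5,"rx":0,"ry":0,"rz":0},{"fingers":1,"x":-0.9,"y":0,"z":-2.5,"rx":0,"ry":0,"rz":0},{"fingers":1,"x":-0.9,"y":0,"z":-2.5,"rx":0,"ry":0,"rz":0},{"fingers":1,"x":-0.9,"y":0,"z":-2.5,"rx":0,"ry":0,"rz":0},{"fingers":1,"x":-0.9,"y":0,"z":-2.5,"rx":0,"ry":0,"rz":0},{"fingers":1,"x":-0.9,"y":0,"z":-2.5,"rx":0,"ry":0,"rz":0},{"fingers":1,"x":-0.9,"y":0,"z":-2.5,"rx":0,"ry":0,"rz":0},{"fingers":1,"x":-0.9,"y":0,"z":-2.5,"rx":0,"ry":0,"rz":0},{"fingers":1,"x":-0.9,"y":0,"z":-2.5,"rx":0,"ry":0,"rz":0},{"fingers":1,"x":-0.9,"y":0,"z":-2.5,"rx":0,"ry":0,"rz":0},{"fingers":1,"x":0,"y":0,"z":0,"rx":0,"ry":0,"rz":0},{"fingers":1,"x":0,"y":0,"z":0,"rx":0,"ry":0,"rz":0}]'
python3 - <<'E'
from h import *
go(.468,-.3083,.043,.263)
E
```

```text
t: 30.25
eef_pos: [0.4679, -0.308, 0.2532]
tcp_rot: [-0.701, -0.091, 0.092, 0.701]
contact_force: [-0.2, 0.3, 0.4]
opening: 0.0853
t 30.25 turn [-0.001 -0.003 -0.   ] shift cm [-0.   15.63 -0.03] open 0.0853 F [-0.2  0.3  0.4] j6 0.58
```

```bash
python3 -m handwheel '[{"fingers":1,"x":0,"y":2.5,"z":0,"rx":0,"ry":0,"rz":0},{"fingers":1,"x":0,"y":2.5,"z":0,"rx":0,"ry":0,"rz":0},{"fingers":1,"x":0,"y":2.5,"z":0,"rx":0,"ry":0,"rz":0},{"fingers":1,"x":0,"y":2.5,"z":0,"rx":0,"ry":0,"rz":0},{"fingers":1,"x":0,"y":2.5,"z":0,"rx":0,"ry":0,"rz":0},{"fingers":1,"x":0,"y":2,"z":0,"rx":0,"ry":0,"rz":0},{"fingers":1,"x":0,"y":1,"z":0,"rx":0,"ry":0,"rz":0},{"fingers":1,"x":0,"y":0,"z":0,"rx":0,"ry":0,"rz":0},{"fingers":1,"x":0,"y":0,"z":0,"rx":0,"ry":0,"rz":0},{"fingers":0,"x":0,"y":0,"z":0,"rx":0,"ry":0,"rz":0},{"fingers":0,"x":0,"y":0,"z":0,"rx":0,"ry":0,"rz":0},{"fingers":0,"x":0,"y":0,"z":0,"rx":0,"ry":0,"rz":0},{"fingers":0,"x":0,"y":0,"z":0,"rx":0,"ry":0,"rz":0},{"fingers":0,"x":0,"y":0,"z":0,"rx":0,"ry":0,"rz":0},{"fingers":0,"x":0,"y":0,"z":0,"rx":0,"ry":0,"rz":0},{"fingers":0,"x":0,"y":0,"z":0,"rx":0,"ry":0,"rz":0}]'
python3 -m handwheel '[{"fingers":0,"x":0,"y":-1,"z":0,"rx":0,"ry":0,"rz":0},{"fingers":0,"x":0,"y":-2.5,"z":0,"rx":0,"ry":0,"rz":0},{"fingers":0,"x":0,"y":-2.5,"z":0,"rx":0,"ry":0,"rz":0},{"fingers":0,"x":0,"y":-2.5,"z":0,"rx":0,"ry":0,"rz":0},{"fingers":0,"x":0,"y":-2.5,"z":0,"rx":0,"ry":0,"rz":0},{"fingers":0,"x":0,"y":-1,"z":0,"rx":0,"ry":0,"rz":0},{"fingers":0,"x":0,"y":0,"z":0,"rx":0,"ry":0.096,"rz":0},{"fingers":0,"x":0,"y":0,"z":0,"rx":0,"ry":0.096,"rz":0},{"fingers":0,"x":0,"y":0,"z":0,"rx":0,"ry":0,"rz":0},{"fingers":0,"x":0,"y":0,"z":0,"rx":0,"ry":0,"rz":0}]'
python3 - <<'E'
from h import *
go(*jw(.001,-.057),.13,JIG[2])
E
```

```text
t: 31.58
eef_pos: [0.4687, -0.3073, 0.0996]
tcp_rot: [0.701, 0.093, -0.093, -0.7]
contact_force: [-0.3, 0.7, 5.7]
opening: 0.0452
t: 32.42
eef_pos: [0.4681, -0.3068, 0.218]
tcp_rot: [-0.706, -0.026, 0.027, 0.707]
contact_force: [0.1, -0.7, -2.6]
opening: 0.0456
t 32.42 turn [-0.001  0.004 -0.001] shift cm [ 6.52  3.41 36.31] open 0.0456 F [ 0.1 -0.7 -2.6] j6 0.77
```

```bash
python3 -m handwheel '[{"fingers":0,"x":0.5,"y":0,"z":2.79,"rx":0,"ry":0,"rz":0},{"fingers":0,"x":0.5,"y":0,"z":2.79,"rx":0,"ry":0,"rz":0},{"fingers":0,"x":0.5,"y":0,"z":2.79,"rx":0,"ry":0,"rz":0},{"fingers":0,"x":0.5,"y":0,"z":2.79,"rx":0,"ry":0,"rz":0},{"fingers":0,"x":0.5,"y":0,"z":2.79,"rx":0,"ry":0,"rz":0},{"fingers":0,"x":0.5,"y":0,"z":2.79,"rx":0,"ry":0,"rz":0},{"fingers":0,"x":0.5,"y":0,"z":2.79,"rx":0,"ry":0,"rz":0},{"fingers":0,"x":0.5,"y":0,"z":2.79,"rx":0,"ry":0,"rz":0},{"fingers":0,"x":0.5,"y":0,"z":2.79,"rx":0,"ry":0,"rz":0},{"fingers":0,"x":0.5,"y":0,"z":2.79,"rx":0,"ry":0,"rz":0},{"fingers":0,"x":0.5,"y":0,"z":2.79,"rx":0,"ry":0,"rz":0},{"fingers":0,"x":0.5,"y":0,"z":2.79,"rx":0,"ry":0,"rz":0},{"fingers":0,"x":0.5,"y":0,"z":2.79,"rx":0,"ry":0,"rz":0},{"fingers":0,"x":0,"y":0,"z":0,"rx":0,"ry":0,"rz":0},{"fingers":0,"x":0,"y":0,"z":0,"rx":0,"ry":0,"rz":0},{"fingers":0,"x":0,"y":0,"z":0,"rx":0,"ry":0,"rz":0}]'
python3 - <<'E'
from h import *
go(*jw(.001,-.057),.0657,JIG[2])
E
```

```text
t: 33.75
eef_pos: [0.5069, 0.0594, 0.2181]
tcp_rot: [0.707, 0.026, -0.027, -0.707]
contact_force: [-0.2, 0.4, -3.4]
opening: 0.0453
t 33.75 turn [ 0.     0.003 -0.001] shift cm [0.05 9.85 0.06] open 0.0453 F [-0.2  0.4 -3.4] j6 1.45
```

```bash
python3 -m handwheel '[{"fingers":0,"x":0,"y":2,"z":0,"rx":0,"ry":0.003,"rz":0},{"fingers":0,"x":0,"y":2,"z":0,"rx":0,"ry":0,"rz":0},{"fingers":0,"x":0,"y":2,"z":0,"rx":0,"ry":0,"rz":0},{"fingers":0,"x":0,"y":2,"z":0,"rx":0,"ry":0,"rz":0},{"fingers":0,"x":0,"y":1,"z":0,"rx":0,"ry":0,"rz":0},{"fingers":0,"x":0,"y":0.5,"z":0,"rx":0,"ry":0,"rz":0},{"fingers":0,"x":0,"y":0,"z":0,"rx":0,"ry":0,"rz":0},{"fingers":0,"x":0,"y":0.25,"z":0,"rx":0,"ry":0,"rz":0},{"fingers":0,"x":0,"y":0.18,"z":0,"rx":0,"ry":0,"rz":0},{"fingers":0,"x":0,"y":0,"z":0,"rx":0,"ry":0,"rz":0},{"fingers":0,"x":0,"y":0,"z":0,"rx":0,"ry":0,"rz":0}]'
python3 - <<'E'
from h import *
go(*jw(.001,-.057),.0657,JIG[2])
E
```

```text
t: 34.67
eef_pos: [0.5074, 0.0593, 0.1196]
tcp_rot: [0.707, 0.025, -0.024, -0.707]
contact_force: [0.6, 0.1, -2.0]
opening: 0.0451
t 34.67 turn [ 0.    -0.002  0.001] shift cm [0.   0.   0.07] open 0.0451 F [ 0.6  0.1 -2. ] j6 1.45
```

```bash
python3 -m handwheel '[{"fingers":0,"x":0,"y":0.05,"z":0,"rx":0,"ry":0,"rz":0},{"fingers":1,"x":0,"y":0,"z":0,"rx":0,"ry":0,"rz":0},{"fingers":1,"x":0,"y":0,"z":0,"rx":0,"ry":0,"rz":0},{"fingers":1,"x":0,"y":0,"z":0,"rx":0,"ry":0,"rz":0},{"fingers":1,"x":0,"y":0,"z":0,"rx":0,"ry":0,"rz":0},{"fingers":1,"x":0,"y":0,"z":0,"rx":0,"ry":0,"rz":0},{"fingers":1,"x":0,"y":-1,"z":0,"rx":0,"ry":0,"rz":0},{"fingers":1,"x":0,"y":-2.5,"z":0,"rx":0,"ry":0,"rz":0},{"fingers":1,"x":0,"y":-2.5,"z":0,"rx":0,"ry":0,"rz":0},{"fingers":1,"x":0,"y":-2.5,"z":0,"rx":0,"ry":0,"rz":0},{"fingers":1,"x":0,"y":-2.5,"z":0,"rx":0,"ry":0,"rz":0},{"fingers":1,"x":0,"y":0,"z":0,"rx":0,"ry":0.077,"rz":0},{"fingers":1,"x":0,"y":0,"z":0,"rx":0,"ry":0.077,"rz":0},{"fingers":1,"x":0,"y":0,"z":0,"rx":0,"ry":0,"rz":0}]'
python3 - <<'E'
from h import *
go(.5957,-.3283,.024,-.083)
E
```

```text
t: 35.83
eef_pos: [0.5072, 0.0595, 0.229]
tcp_rot: [-0.706, 0.031, -0.032, 0.706]
contact_force: [-0.6, -0.4, -0.7]
opening: 0.0855
t 35.83 turn [-0.    -0.005  0.001] shift cm [ 12.04  15.11 -37.91] open 0.0855 F [-0.6 -0.4 -0.7] j6 1.61
```

```bash
python3 -m handwheel '[{"fingers":1,"x":0.86,"y":0,"z":-2.71,"rx":0,"ry":0,"rz":0},{"fingers":1,"x":0.86,"y":0,"z":-2.71,"rx":0,"ry":0,"rz":0},{"fingers":1,"x":0.86,"y":0,"z":-2.71,"rx":0,"ry":0,"rz":0},{"fingers":1,"x":0.86,"y":0,"z":-2.71,"rx":0,"ry":0,"rz":0},{"fingers":1,"x":0.86,"y":0,"z":-2.71,"rx":0,"ry":0,"rz":0},{"fingers":1,"x":0.86,"y":0,"z":-2.71,"rx":0,"ry":0,"rz":0},{"fingers":1,"x":0.86,"y":0,"z":-2.71,"rx":0,"ry":0,"rz":0},{"fingers":1,"x":0.86,"y":0,"z":-2.71,"rx":0,"ry":0,"rz":0},{"fingers":1,"x":0.86,"y":0,"z":-2.71,"rx":0,"ry":0,"rz":0},{"fingers":1,"x":0.86,"y":0,"z":-2.71,"rx":0,"ry":0,"rz":0},{"fingers":1,"x":0.86,"y":0,"z":-2.71,"rx":0,"ry":0,"rz":0},{"fingers":1,"x":0.86,"y":0,"z":-2.71,"rx":0,"ry":0,"rz":0},{"fingers":1,"x":0.86,"y":0,"z":-2.71,"rx":0,"ry":0,"rz":0},{"fingers":1,"x":0.86,"y":0,"z":-2.71,"rx":0,"ry":0,"rz":0},{"fingers":1,"x":0,"y":0,"z":0,"rx":0,"ry":0,"rz":0},{"fingers":1,"x":0,"y":0,"z":0,"rx":0,"ry":0,"rz":0}]'
python3 - <<'E'
from h import *
go(.5957,-.3283,.024,-.083)
i=r.capture("top");cv2.imwrite("pics/top4.png",i);s=r.capture("scene")
crop(i,225,180,345,280,5,"a.png");crop(s,270,180,420,340,4,"b.png")
a=cv2.imread("pics/a.png");b=cv2.imread("pics/b.png")
b=cv2.resize(b,None,fx=.78,fy=.78);a=cv2.resize(a,None,fx=.55,fy=.55)
v=np.zeros((max(a.shape[0],b.shape[0]),a.shape[1]+b.shape[1],3),np.uint8);v[:a.shape[0],:a.shape[1]]=a;v[:b.shape[0],a.shape[1]:]=b;cv2.imwrite("pics/ab.png",v);print(v.shape)
E
```

```text
t: 37.17
eef_pos: [0.5946, -0.3302, 0.2271]
tcp_rot: [-0.706, 0.031, -0.029, 0.707]
contact_force: [-0.5, 0.5, -0.1]
opening: 0.0852
t 37.17 turn [-0.001 -0.002 -0.002] shift cm [ 0.09 14.92  0.19] open 0.0852 F [-0.5  0.5 -0.1] j6 1.03
(499, 798, 3)
```

View pics/ab.png

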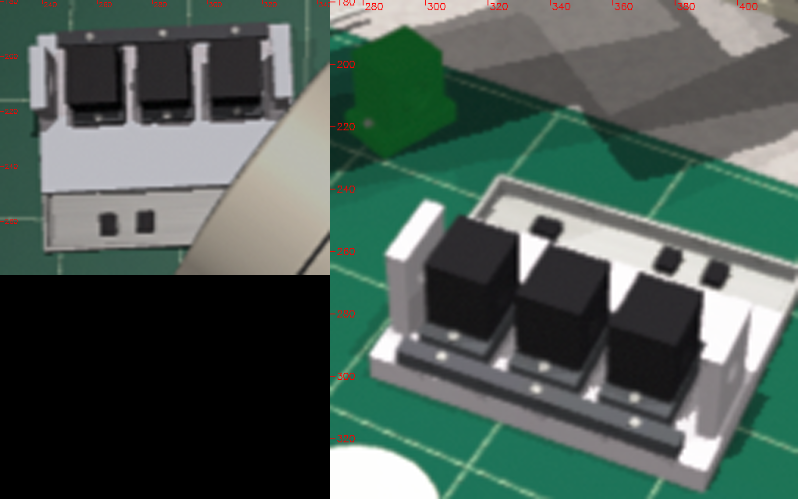

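All three blocks stand aligned along the fence between the cheeks, and the chips are still in the gutter. Now I'll grasp the shaft handle.

```bash
python3 -m handwheel '[{"fingers":1,"x":0.09,"y":2.5,"z":0.19,"rx":0,"ry":0,"rz":0},{"fingers":1,"x":0,"y":2.5,"z":0,"rx":0,"ry":0,"rz":0},{"fingers":1,"x":0,"y":2.5,"z":0,"rx":0,"ry":0,"rz":0},{"fingers":1,"x":0,"y":2.5,"z":0,"rx":0,"ry":0,"rz":0},{"fingers":1,"x":0,"y":2.5,"z":0,"rx":0,"ry":0,"rz":0},{"fingers":1,"x":0,"y":1.5,"z":0,"rx":0,"ry":0,"rz":0},{"fingers":1,"x":0,"y":0.9,"z":0,"rx":0,"ry":0,"rz":0},{"fingers":1,"x":0,"y":0,"z":0,"rx":0,"ry":0,"rz":0},{"fingers":1,"x":0,"y":0,"z":0,"rx":0,"ry":0,"rz":0},{"fingers":1,"x":0,"y":0,"z":0,"rx":0,"ry":0,"rz":0}]'
python3 - <<'E'
from h import *
go(.5957,-.3283,.024,-.083)
E
```

```text
t: 38.1
eef_pos: [0.5965, -0.3269, 0.0811]
tcp_rot: [0.707, -0.029, 0.03, -0.706]
contact_force: [0.7, 0.5, 1.0]
opening: 0.0856
t 38.1 turn [ 0.001 -0.001  0.002] shift cm [-0.07  0.32 -0.14] open 0.0856 F [0.7 0.5 1. ] j6 1.03
```

```bash
python3 -m handwheel '[{"fingers":1,"x":-0.05,"y":0.25,"z":-0.14,"rx":0,"ry":0,"rz":0},{"fingers":1,"x":0,"y":0,"z":0,"rx":0,"ry":0,"rz":0},{"fingers":0,"x":0,"y":0,"z":0,"rx":0,"ry":0,"rz":0},{"fingers":0,"x":0,"y":0,"z":0,"rx":0,"ry":0,"rz":0},{"fingers":0,"x":0,"y":0,"z":0,"rx":0,"ry":0,"rz":0},{"fingers":0,"x":0,"y":0,"z":0,"rx":0,"ry":0,"rz":0},{"fingers":0,"x":0,"y":0,"z":0,"rx":0,"ry":0,"rz":0},{"fingers":0,"x":0,"y":0,"z":0,"rx":0,"ry":0,"rz":0},{"fingers":0,"x":0,"y":0,"z":0,"rx":0,"ry":0,"rz":0},{"fingers":0,"x":0,"y":0,"z":0,"rx":0,"ry":0,"rz":0}]' 100
python3 - <<'E'
from h import *
go(.5957,-.3283,.024,-.083)
E
```

```text
t: 38.93
eef_pos: [0.5959, -0.3286, 0.0775]
tcp_rot: [0.707, -0.029, 0.031, -0.706]
contact_force: [4.3, -0.5, 1.3]
opening: 0.0225
t 38.93 turn [ 0.001 -0.002  0.002] shift cm [-0.03 -0.04  0.03] open 0.0225 F [ 4.3 -0.5  1.3] j6 1.03
```

```bash
python3 -m handwheel '[{"fingers":0,"x":0,"y":-1,"z":0,"rx":0,"ry":0,"rz":0},{"fingers":0,"x":0,"y":-1.5,"z":0,"rx":0,"ry":0,"rz":0},{"fingers":0,"x":0,"y":-2,"z":0,"rx":0,"ry":0,"rz":0},{"fingers":0,"x":0,"y":-2,"z":0,"rx":0,"ry":0,"rz":0},{"fingers":0,"x":0,"y":-1.5,"z":0,"rx":0,"ry":0,"rz":0},{"fingers":0,"x":0,"y":0,"z":0,"rx":0,"ry":-0.077,"rz":0},{"fingers":0,"x":0,"y":0,"z":0,"rx":0,"ry":-0.077,"rz":0},{"fingers":0,"x":0,"y":0,"z":0,"rx":0,"ry":0,"rz":0},{"fingers":0,"x":0,"y":0,"z":0,"rx":0,"ry":0,"rz":0}]'
python3 - <<'E'
from h import *
go(*jw(0,-.40),.0576,JIG[2])
E
```

```text
t: 39.68
eef_pos: [0.5948, -0.3281, 0.157]
tcp_rot: [-0.707, -0.023, 0.024, 0.707]
contact_force: [0.1, 0.6, -0.8]
opening: 0.0223
t 39.68 turn [-0.001 -0.004 -0.001] shift cm [-6.06  4.55  5.04] open 0.0223 F [ 0.1  0.6 -0.8] j6 0.88
```

```bash
python3 -m handwheel '[{"fingers":0,"x":-2.02,"y":0,"z":1.68,"rx":0,"ry":0,"rz":0},{"fingers":0,"x":-2.02,"y":0,"z":1.68,"rx":0,"ry":0,"rz":0},{"fingers":0,"x":-2.02,"y":0,"z":1.68,"rx":0,"ry":0,"rz":0},{"fingers":0,"x":0,"y":1.5,"z":0,"rx":0,"ry":0,"rz":0},{"fingers":0,"x":0,"y":1.5,"z":0,"rx":0,"ry":0,"rz":0},{"fingers":0,"x":0,"y":1.5,"z":0,"rx":0,"ry":0,"rz":0},{"fingers":0,"x":0,"y":0,"z":0,"rx":0,"ry":0,"rz":0},{"fingers":0,"x":0,"y":0,"z":0,"rx":0,"ry":0,"rz":0},{"fingers":0,"x":0,"y":0,"z":0,"rx":0,"ry":0,"rz":0},{"fingers":0,"x":0,"y":0,"z":0,"rx":0,"ry":0,"rz":0}]'
python3 - <<'E'
from h import *
go(*jw(0,-.40),.0576,JIG[2])
i=r.capture("top");s=r.capture("scene");cv2.imwrite("pics/t5.png",i);cv2.imwrite("pics/s5.png",s)
def P(n,ys,x=0,z=.056): return proj([[*jw(x,y),z] for y in ys],n)
for n in("top","scene"): print(n,"pred tip,-.2,-.25,-.3",P(n,[-.155,-.2,-.25,-.3]).round(1).tolist())
crop(i,330,170,480,260,5,"a.png",10);crop(s,170,190,330,310,5,"b.png",10)
a=cv2.imread("pics/a.png");b=cv2.imread("pics/b.png")
a=a[:,:750]; b=b[:600,:800]
cv2.imwrite("pics/a5.png",a)
E
```

```text
t: 40.52
eef_pos: [0.5317, -0.2825, 0.113]
tcp_rot: [0.707, 0.024, -0.024, -0.706]
contact_force: [-0.1, 0.4, -0.4]
opening: 0.0222
t 40.52 turn [ 0.001 -0.003  0.001] shift cm [-0.1   0.15  0.04] open 0.0222 F [-0.1  0.4 -0.4] j6 0.87
top pred tip,-.2,-.25,-.3 [[353.5, 204.8], [373.8, 203.9], [396.3, 203.0], [418.8, 202.0]]
scene pred tip,-.2,-.25,-.3 [[270.2, 256.5], [249.4, 249.8], [227.0, 242.4], [205.1, 235.3]]
```

View pics/b.png

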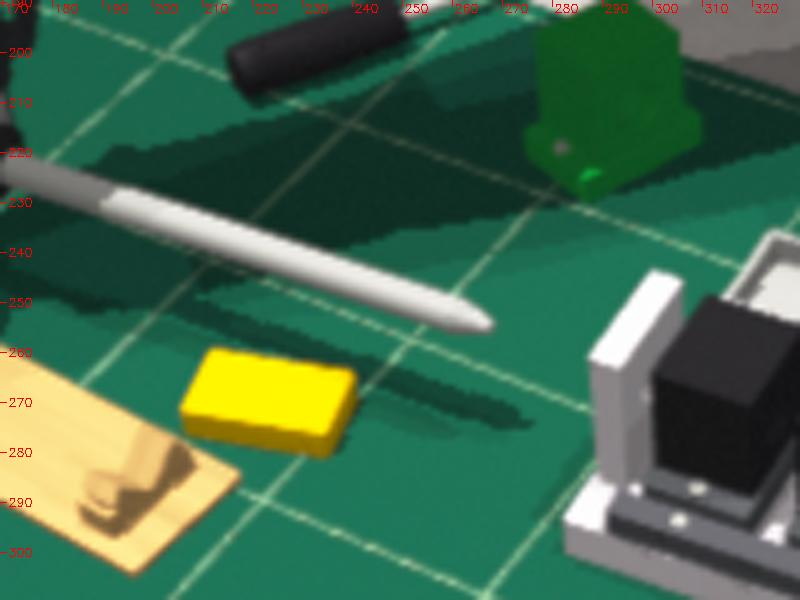

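View pics/a5.png

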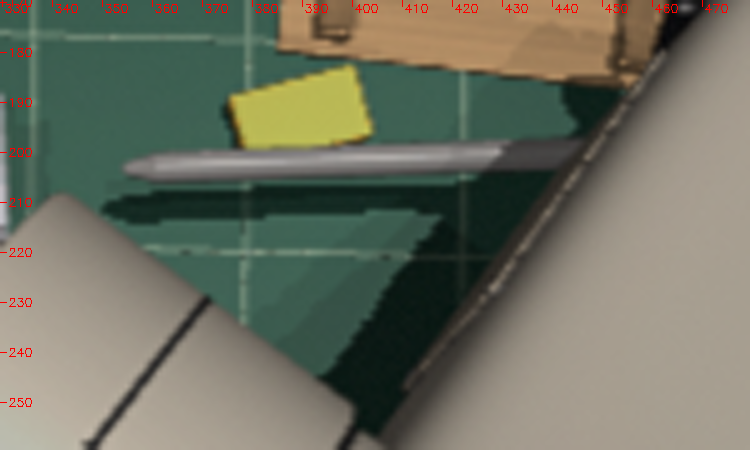

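```bash
python3 - <<'E'
from h import *
from scipy.optimize import least_squares
S=lambda a:np.array(a)/5+[169.5,189.5]; A=lambda a:np.array(a)/5+[329.5,169.5]
obs=S([[590,357],[655,270],[683,283],[622,370]])
pr=proj([[*jw(a,b),.084] for a,b in((.025,-.102),(-.025,-.102),(-.025,-.090),(.025,-.090))],"scene")
print("scene bias obs-pred",(obs-pr).round(1).tolist()); bias=(obs-pr).mean(0)
def tri(t,s,b):
    return least_squares(lambda p:np.r_[proj(p,"top")[0]-t,proj(p,"scene")[0]-(s-b)],[.5,0,.056]).x
c,sn=np.cos(JIG[2]),np.sin(JIG[2])
for b in(0*bias,bias):
    p=tri(A([124,168]),S([493,324]),b); d=p-[JIG[0],JIG[1],0]; print("tip jig",(c*d[0]+sn*d[1]).round(4),(-sn*d[0]+c*d[1]).round(4),p[2].round(4))
# axis lines: rod edges mid in both views -> for scene, vertical offset from predicted axis line
for z in(.054,.056,.058,.060):
    for y in(-.2,-.25): print(z,y,"scene crop",((proj([[*jw(.003,y),z]],"scene")+bias-[169.5,189.5])*5).round(0),"top crop",((proj([[*jw(.003,y),z]])-[329.5,169.5])*5).round(0))
E
```

```text
scene bias obs-pred [[-0.9, -1.6], [-0.4, -1.7], [-0.7, -0.9], [-0.4, -0.9]]
tip jig 0.0027 -0.157 0.0633
tip jig 0.0029 -0.1565 0.0604
0.054 -0.2 scene crop [[393. 304.]] top crop [[221. 166.]]
0.054 -0.25 scene crop [[281. 267.]] top crop [[333. 161.]]
0.056 -0.2 scene crop [[393. 300.]] top crop [[221. 166.]]
0.056 -0.25 scene crop [[280. 263.]] top crop [[333. 161.]]
0.058 -0.2 scene crop [[392. 296.]] top crop [[221. 165.]]
0.058 -0.25 scene crop [[280. 259.]] top crop [[334. 160.]]
0.06 -0.2 scene crop [[392. 292.]] top crop [[222. 164.]]
0.06 -0.25 scene crop [[279. 255.]] top crop [[335. 159.]]
```

```bash
python3 - <<'E'
from h import *
g=cv2.cvtColor(cv2.imread("pics/top4.png"),cv2.COLOR_BGR2GRAY).astype(np.float32)
def prof(y,xs,z):
    p=proj([[*jw(x,y),z] for x in xs]).astype(np.float32)
    return cv2.remap(g,p[:,0].reshape(1,-1),p[:,1].reshape(1,-1),cv2.INTER_LINEAR)[0]
xs=np.arange(-.050,-.018,.002)
print((xs*1e3).round())
for y in(-.067,-.057,-.047,-.008,0,.008,.049,.057,.065): print(y,prof(y,xs,.02).round().astype(int))
ys=np.arange(-.095,.096,.004); print((ys*1e3).round().astype(int)); print(prof(0,ys,.084).astype(int) if 0 else np.array([prof(y,[0.0],.084)[0] for y in ys]).astype(int))
E
```

```text
[-50. -48. -46. -44. -42. -40. -38. -36. -34. -32. -30. -28. -26. -24.
 -22. -20.]
-0.067 [186 187 187 188 188 187 188 189 185 111  54  53  56  40  34  22]
-0.057 [187 187 187 187 187 188 189 187 140  90  54  48  66  77  58  29]
-0.047 [187 187 187 188 187 187 188 188 152  94  52  43  37  36  36  23]
-0.008 [187 188 187 187 188 187 189 187 136  83  47  34  35  37  37  23]
0 [187 187 187 187 187 188 189 187 145  93  62  78 130  94  62  30]
0.008 [187 187 187 188 187 187 188 188 168 118  60  44  36  36  36  21]
0.049 [187 187 187 187 187 187 188 189 188 127  64  48  63  42  36  22]
0.057 [187 187 187 187 187 188 189 188 162 106  60  70 126  96  63  32]
0.065 [187 187 187 187 187 187 188 188 160 101  48  49  39  36  35  23]
[-95 -91 -87 -83 -79 -75 -71 -67 -63 -59 -55 -51 -47 -43 -39 -35 -31 -27
 -23 -19 -15 -11  -7  -3   1   5   9  13  17  21  25  29  33  37  41  45
  49  53  57  61  65  69  73  77  81  85  89  93]
[187 160  70  80  53  45  44  44  44  44  44  44  44  43  55  91 181 160
  28  39  43  44  42  43  42  43  42  42  51 120 166  61  14  39  41  41
  41  40  40  40  41  38  51 165 125  85  94 187]
```

```bash
python3 - <<'E'
from h import *
T=cv2.imread("pics/t5.png").astype(np.float32);S=cv2.imread("pics/s5.png").astype(np.float32)
def prof(im,P,n,ch):
    p=proj(P,n).astype(np.float32)
    return cv2.remap(im[:,:,ch],p[:,0].reshape(1,-1),p[:,1].reshape(1,-1),cv2.INTER_LINEAR)[0].round().astype(int)
xs=np.arange(-.012,.0165,.0015);print((xs*1e3).round(1))
for y in(-.18,-.2,-.22,-.24,-.26): print(y,prof(T,[[*jw(x,y),.058] for x in xs],"top",2))
zs=np.arange(.042,.078,.0015);print((zs*1e3).round(1))
for y in(-.18,-.2,-.22,-.24,-.26): print(y,prof(S,[[*jw(.001,y),z] for z in zs],"scene",2))
E
```

```text
[-12.  -10.5  -9.   -7.5  -6.   -4.5  -3.   -1.5  -0.    1.5   3.    4.5
   6.    7.5   9.   10.5  12.   13.5  15. ]
-0.18 [ 18  16  20  38  55  58  79 103 121 138 152 152 142 125 102  80  65  63
  63]
-0.2 [ 14  18  29  52  55  62  86 105 123 138 160 168 144 126 105  76  66  63
  63]
-0.22 [ 17  14  18  31  55  69  85 107 123 142 168 151 135 125 142 162 183 186
 186]
-0.24 [ 16  17  21  44  57  60  88 109 124 143 150 147 134 130 134 166 184 187
 186]
-0.26 [ 14  19  35  56  54  69  94 112 127 143 166 160 137 118  97  84 145 178
 187]
[42.  43.5 45.  46.5 48.  49.5 51.  52.5 54.  55.5 57.  58.5 60.  61.5
 63.  64.5 66.  67.5 69.  70.5 72.  73.5 75.  76.5]
-0.18 [ 40  32  35  44  60  81 104 127 150 170 191 212 225 235 236 236 232 204
 164 116  72  46  33  29]
-0.2 [ 53  41  39  45  59  80 104 128 153 174 193 212 224 233 235 235 232 208
 174 123  78  48  31  27]
-0.22 [ 68  53  44  44  58  78 101 125 148 171 191 210 222 232 234 235 232 213
 181 133  82  51  29  19]
-0.24 [ 71  60  50  46  57  74  98 122 146 168 189 208 221 229 234 236 232 215
 183 139  85  51  25  18]
-0.26 [ 61  86  72  53  59  70  96 119 143 166 186 205 220 229 233 235 232 222
 188 146  95  60  31  32]
```

The rod is level and parallel, about 2 mm too far in x and 1.3 mm too high. I'll correct that and start the insertion gently, watching the forces.

```bash
python3 -m handwheel '[{"fingers":0,"x":-0.2,"y":0.13,"z":0,"rx":0,"ry":-0.003,"rz":0},{"fingers":0,"x":0,"y":0,"z":1,"rx":0,"ry":0,"rz":0},{"fingers":0,"x":0,"y":0,"z":1,"rx":0,"ry":0,"rz":0},{"fingers":0,"x":0,"y":0,"z":1,"rx":0,"ry":0,"rz":0},{"fingers":0,"x":0,"y":0,"z":1,"rx":0,"ry":0,"rz":0},{"fingers":0,"x":0,"y":0,"z":0.6,"rx":0,"ry":0,"rz":0},{"fingers":0,"x":0,"y":0,"z":0.6,"rx":0,"ry":0,"rz":0},{"fingers":0,"x":0,"y":0,"z":0.6,"rx":0,"ry":0,"rz":0},{"fingers":0,"x":0,"y":0,"z":0,"rx":0,"ry":0,"rz":0},{"fingers":0,"x":0,"y":0,"z":0,"rx":0,"ry":0,"rz":0}]'
python3 - <<'E'
from h import *
go(*jw(-.001,-.342),.0576,JIG[2])
print(r.observe()["torque"].round(3))
E
```

```text
t: 41.45
eef_pos: [0.5253, -0.2243, 0.1108]
tcp_rot: [0.707, 0.026, -0.026, -0.707]
contact_force: [-0.1, 0.0, -1.8]
opening: 0.0223
t 41.45 turn [0.    0.001 0.   ] shift cm [ 0.03 -0.07 -0.01] open 0.0223 F [-0.1  0.  -1.8] j6 0.95
[-0.141  0.026 -0.018]
```

```bash
python3 -m handwheel '[{"fingers":0,"x":0.02,"y":-0.06,"z":0.4,"rx":0,"ry":0,"rz":0},{"fingers":0,"x":0,"y":0,"z":0.4,"rx":0,"ry":0,"rz":0},{"fingers":0,"x":0,"y":0,"z":0.4,"rx":0,"ry":0,"rz":0},{"fingers":0,"x":0,"y":0,"z":0.4,"rx":0,"ry":0,"rz":0},{"fingers":0,"x":0,"y":0,"z":0.4,"rx":0,"ry":0,"rz":0},{"fingers":0,"x":0,"y":0,"z":0,"rx":0,"ry":0,"rz":0},{"fingers":0,"x":0,"y":0,"z":0,"rx":0,"ry":0,"rz":0}]'
python3 - <<'E'
from h import *
go(*jw(-.001,-.322),.0576,JIG[2])
print(r.observe()["torque"].round(3))
E
```

```text
t: 42.03
eef_pos: [0.524, -0.2043, 0.1115]
tcp_rot: [0.707, 0.026, -0.026, -0.707]
contact_force: [-0.5, 1.0, -1.1]
opening: 0.0226
t 42.03 turn [0.    0.001 0.   ] shift cm [ 0.02 -0.   -0.01] open 0.0226 F [-0.5  1.  -1.1] j6 0.98
[-0.072 -0.02  -0.014]
```

```bash
python3 -m handwheel '[{"fingers":0,"x":0,"y":0,"z":0.5,"rx":0,"ry":0,"rz":0},{"fingers":0,"x":0,"y":0,"z":0.5,"rx":0,"ry":0,"rz":0},{"fingers":0,"x":0,"y":0,"z":0.5,"rx":0,"ry":0,"rz":0},{"fingers":0,"x":0,"y":0,"z":0.5,"rx":0,"ry":0,"rz":0},{"fingers":0,"x":0,"y":0,"z":0.5,"rx":0,"ry":0,"rz":0},{"fingers":0,"x":0,"y":0,"z":0,"rx":0,"ry":0,"rz":0},{"fingers":0,"x":0,"y":0,"z":0,"rx":0,"ry":0,"rz":0}]'
python3 - <<'E'
from h import *
go(*jw(-.001,-.297),.0576,JIG[2])
print(r.observe()["torque"].round(3))
E
```

```text
t: 42.62
eef_pos: [0.5222, -0.1793, 0.1115]
tcp_rot: [0.707, 0.026, -0.026, -0.707]
contact_force: [-0.1, 0.1, -1.3]
opening: 0.0224
t 42.62 turn [0.    0.002 0.   ] shift cm [ 0.02 -0.   -0.02] open 0.0224 F [-0.1  0.1 -1.3] j6 1.02
[-0.121 -0.033  0.006]
```

Free so far, with the rod inside the cheek and the first block. Continuing.

```bash
python3 -m handwheel '[{"fingers":0,"x":0,"y":0,"z":0.6,"rx":0,"ry":0,"rz":0},{"fingers":0,"x":0,"y":0,"z":0.6,"rx":0,"ry":0,"rz":0},{"fingers":0,"x":0,"y":0,"z":0.6,"rx":0,"ry":0,"rz":0},{"fingers":0,"x":0,"y":0,"z":0.6,"rx":0,"ry":0,"rz":0},{"fingers":0,"x":0,"y":0,"z":0.6,"rx":0,"ry":0,"rz":0},{"fingers":0,"x":0,"y":0,"z":0.6,"rx":0,"ry":0,"rz":0},{"fingers":0,"x":0,"y":0,"z":0,"rx":0,"ry":0,"rz":0}]'
python3 -m handwheel '[{"fingers":0,"x":0,"y":0,"z":0.6,"rx":0,"ry":0,"rz":0},{"fingers":0,"x":0,"y":0,"z":0.6,"rx":0,"ry":0,"rz":0},{"fingers":0,"x":0,"y":0,"z":0.6,"rx":0,"ry":0,"rz":0},{"fingers":0,"x":0,"y":0,"z":0.6,"rx":0,"ry":0,"rz":0},{"fingers":0,"x":0,"y":0,"z":0.6,"rx":0,"ry":0,"rz":0},{"fingers":0,"x":0,"y":0,"z":0,"rx":0,"ry":0,"rz":0}]'
python3 - <<'E'
from h import *
go(*jw(-.001,-.231),.0576,JIG[2])
print(r.observe()["torque"].round(3))
E
```

```text
t: 43.2
eef_pos: [0.5193, -0.1425, 0.1114]
tcp_rot: [-0.707, -0.026, 0.026, 0.707]
contact_force: [0.0, 0.4, -1.6]
opening: 0.0225
t: 43.7
eef_pos: [0.5172, -0.1127, 0.1114]
tcp_rot: [-0.707, -0.026, 0.026, 0.707]
contact_force: [0.3, 0.5, -0.7]
opening: 0.0222
t 43.7 turn [-0.     0.002 -0.   ] shift cm [ 0.05 -0.01 -0.11] open 0.0222 F [ 0.3  0.5 -0.7] j6 1.12
[-0.184  0.008  0.004]
```

```bash
python3 -m handwheel '[{"fingers":0,"x":0.04,"y":0,"z":0.6,"rx":0,"ry":0.002,"rz":0},{"fingers":0,"x":0,"y":0,"z":0.6,"rx":0,"ry":0,"rz":0},{"fingers":0,"x":0,"y":0,"z":0.6,"rx":0,"ry":0,"rz":0},{"fingers":0,"x":0,"y":0,"z":0.6,"rx":0,"ry":0,"rz":0},{"fingers":0,"x":0,"y":0,"z":0.6,"rx":0,"ry":0,"rz":0},{"fingers":0,"x":0,"y":0,"z":0.6,"rx":0,"ry":0,"rz":0},{"fingers":0,"x":0,"y":0,"z":0,"rx":0,"ry":0,"rz":0}]'
python3 -m handwheel '[{"fingers":0,"x":0,"y":0,"z":0.6,"rx":0,"ry":0,"rz":0},{"fingers":0,"x":0,"y":0,"z":0.6,"rx":0,"ry":0,"rz":0},{"fingers":0,"x":0,"y":0,"z":0.6,"rx":0,"ry":0,"rz":0},{"fingers":0,"x":0,"y":0,"z":0.6,"rx":0,"ry":0,"rz":0},{"fingers":0,"x":0,"y":0,"z":0.6,"rx":0,"ry":0,"rz":0},{"fingers":0,"x":0,"y":0,"z":0.6,"rx":0,"ry":0,"rz":0},{"fingers":0,"x":0,"y":0,"z":0,"rx":0,"ry":0,"rz":0}]'
python3 - <<'E'
from h import *
go(*jw(-.001,-.127),.0576,JIG[2])
print(r.observe()["torque"].round(3))
E
```

```text
t: 44.28
eef_pos: [0.515, -0.0767, 0.1114]
tcp_rot: [-0.707, -0.025, 0.025, 0.707]
contact_force: [0.3, 0.2, -1.1]
opening: 0.0224
t: 44.87
eef_pos: [0.5125, -0.0408, 0.1114]
tcp_rot: [-0.707, -0.025, 0.025, 0.707]
contact_force: [0.2, -0.1, -1.3]
opening: 0.0224
t 44.87 turn [-0. -0. -0.] shift cm [ 0.   -0.01  3.1 ] open 0.0224 F [ 0.2 -0.1 -1.3] j6 1.26
[-0.186  0.036  0.029]
```

```bash
python3 -m handwheel '[{"fingers":0,"x":0,"y":0,"z":0.5,"rx":0,"ry":0,"rz":0},{"fingers":0,"x":0,"y":0,"z":0.5,"rx":0,"ry":0,"rz":0},{"fingers":0,"x":0,"y":0,"z":0.5,"rx":0,"ry":0,"rz":0},{"fingers":0,"x":0,"y":0,"z":0.5,"rx":0,"ry":0,"rz":0},{"fingers":0,"x":0,"y":0,"z":0.4,"rx":0,"ry":0,"rz":0},{"fingers":0,"x":0,"y":0,"z":0,"rx":0,"ry":0,"rz":0}]'
python3 -m handwheel '[{"fingers":0,"x":0,"y":0,"z":0.2,"rx":0,"ry":0,"rz":0},{"fingers":0,"x":0,"y":0,"z":0.2,"rx":0,"ry":0,"rz":0},{"fingers":0,"x":0,"y":0,"z":0.15,"rx":0,"ry":0,"rz":0},{"fingers":0,"x":0,"y":0,"z":0,"rx":0,"ry":0,"rz":0}]'
python3 - <<'E'
from h import *
go(*jw(-.001,-.127),.0576,JIG[2])
print(r.observe()["torque"].round(3))
E
```

```text
t: 45.37
eef_pos: [0.5109, -0.0173, 0.1114]
tcp_rot: [-0.707, -0.025, 0.025, 0.707]
contact_force: [-0.3, 0.4, -0.5]
opening: 0.0226
t: 45.7
eef_pos: [0.5106, -0.0124, 0.1114]
tcp_rot: [-0.707, -0.025, 0.025, 0.707]
contact_force: [-0.3, 0.1, -1.5]
opening: 0.0221
t 45.7 turn [-0.    -0.001 -0.   ] shift cm [-0.01 -0.01  0.25] open 0.0221 F [-0.3  0.1 -1.5] j6 1.31
[-0.127  0.035  0.009]
```

```bash
python3 -m handwheel '[{"fingers":0,"x":0,"y":0,"z":0.15,"rx":0,"ry":0,"rz":0},{"fingers":0,"x":0,"y":0,"z":0.1,"rx":0,"ry":0,"rz":0},{"fingers":0,"x":0,"y":0,"z":0,"rx":0,"ry":0,"rz":0}]' | grep -E "pos|force"
python3 -m handwheel '[{"fingers":0,"x":0,"y":0,"z":0.1,"rx":0,"ry":0,"rz":0},{"fingers":0,"x":0,"y":0,"z":0,"rx":0,"ry":0,"rz":0}]' | grep -E "pos|force"
python3 -m handwheel '[{"fingers":0,"x":0,"y":0,"z":0.1,"rx":0,"ry":0,"rz":0},{"fingers":0,"x":0,"y":0,"z":0,"rx":0,"ry":0,"rz":0}]' | grep -E "pos|force"
```

```text
eef_pos: [0.5105, -0.0099, 0.1114]
contact_force: [-0.9, 0.7, -1.7]
eef_pos: [0.5104, -0.009, 0.1114]
contact_force: [-0.6, 0.5, -2.5]
eef_pos: [0.5104, -0.0085, 0.1114]
contact_force: [-1.0, -4.1, -1.6]
```

```bash
python3 -m handwheel '[{"fingers":0,"x":0,"y":0,"z":0.1,"rx":0,"ry":0,"rz":0},{"fingers":0,"x":0,"y":0,"z":0,"rx":0,"ry":0,"rz":0}]' | grep -E "pos|force"
python3 -m handwheel '[{"fingers":0,"x":0,"y":0,"z":0.1,"rx":0,"ry":0,"rz":0},{"fingers":0,"x":0,"y":0,"z":0,"rx":0,"ry":0,"rz":0},{"fingers":0,"x":0,"y":0,"z":0,"rx":0,"ry":0,"rz":0}]' | grep -E "pos|force"
python3 - <<'E'
from h import *
s=r.capture("scene");crop(s,270,180,430,300,5,"k.png",10)
E
```

```text
eef_pos: [0.5104, -0.0083, 0.1115]
contact_force: [-2.0, -11.3, -1.8]
eef_pos: [0.5104, -0.0082, 0.1115]
contact_force: [-0.8, -16.3, -1.7]
```

View pics/k.png

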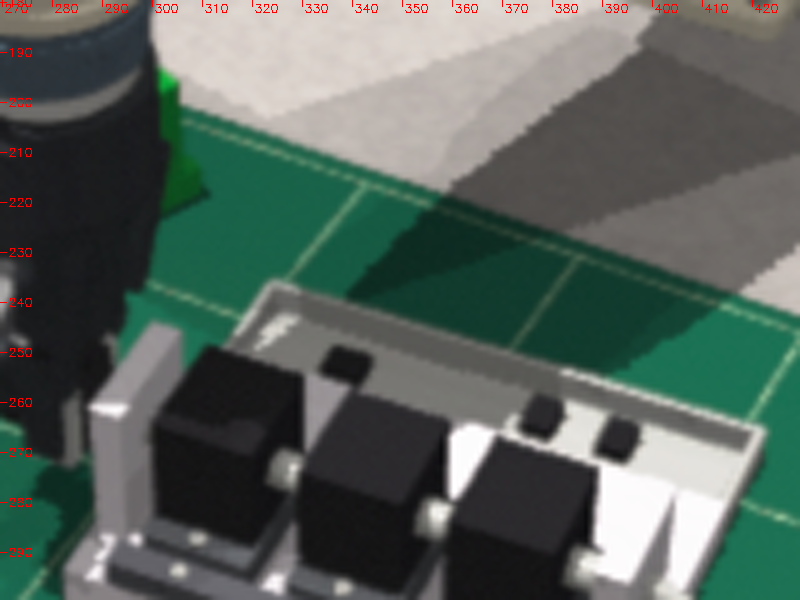

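The rod shows between all three blocks at (327,272), (357,284) and (386,293). The shoulder bears on the right cheek: force rose to 16 N over 0.3 mm of travel. Releasing it.

```bash
python3 -m handwheel '[{"fingers":0,"x":0,"y":0.05,"z":0,"rx":0,"ry":0,"rz":0},{"fingers":1,"x":0,"y":0,"z":0,"rx":0,"ry":0,"rz":0},{"fingers":1,"x":0,"y":0,"z":0,"rx":0,"ry":0,"rz":0},{"fingers":1,"x":0,"y":0,"z":0,"rx":0,"ry":0,"rz":0},{"fingers":1,"x":0,"y":0,"z":0,"rx":0,"ry":0,"rz":0},{"fingers":1,"x":0,"y":0,"z":0,"rx":0,"ry":0,"rz":0},{"fingers":1,"x":0,"y":0,"z":0,"rx":0,"ry":0,"rz":0},{"fingers":1,"x":0,"y":-1.5,"z":-0.2,"rx":0,"ry":0,"rz":0},{"fingers":1,"x":0,"y":-2.5,"z":0,"rx":0,"ry":0,"rz":0},{"fingers":1,"x":0,"y":-2.5,"z":0,"rx":0,"ry":0,"rz":0},{"fingers":1,"x":0,"y":-2.5,"z":0,"rx":0,"ry":0,"rz":0},{"fingers":1,"x":0,"y":-2.5,"z":0,"rx":0,"ry":0,"rz":0}]'
python3 -m handwheel '[{"fingers":1,"x":0,"y":0,"z":-3,"rx":0,"ry":0,"rz":0},{"fingers":1,"x":0,"y":0,"z":-3,"rx":0,"ry":0,"rz":0},{"fingers":1,"x":0,"y":0,"z":-3,"rx":0,"ry":0,"rz":0},{"fingers":1,"x":0,"y":0,"z":-3,"rx":0,"ry":0,"rz":0},{"fingers":1,"x":0,"y":0,"z":-3,"rx":0,"ry":0,"rz":0},{"fingers":1,"x":0,"y":0,"z":-3,"rx":0,"ry":0,"rz":0},{"fingers":1,"x":0,"y":0,"z":-3,"rx":0,"ry":0,"rz":0},{"fingers":1,"x":0,"y":0,"z":-3,"rx":0,"ry":0,"rz":0},{"fingers":1,"x":0,"y":0,"z":-2,"rx":0,"ry":0,"rz":0},{"fingers":1,"x":0,"y":0,"z":0,"rx":0,"ry":0,"rz":0},{"fingers":1,"x":0,"y":0,"z":0,"rx":0,"ry":0,"rz":0}]'
python3 - <<'E'
from h import *
t=r.capture("top");s=r.capture("scene")
crop(s,240,210,420,330,4.4,"a.png",10);crop(t,220,170,360,250,4.4,"b.png",10);
a=cv2.imread("pics/a.png");b=cv2.imread("pics/b.png")
a=cv2.resize(a,None,fx=.6,fy=.6) if 0 else cv2.resize(a,(480,320)); b=cv2.resize(b,(480,274))
cv2.imwrite("pics/fin.png",np.vstack([a,b]))
j=cv2.imread("pics/top0.png"); d=cv2.absdiff(t,j).max(2)
n,l,st,c=cv2.connectedComponentsWithStats((d>70).astype(np.uint8)); print([x.tolist() for x in st[1:] if x[4]>25])
E
```

```text
t: 47.75
eef_pos: [0.5101, -0.0079, 0.227]
tcp_rot: [-0.707, -0.025, 0.025, 0.707]
contact_force: [0.0, 0.6, -0.1]
opening: 0.0856
t: 48.67
eef_pos: [0.5283, -0.2682, 0.2254]
tcp_rot: [-0.706, -0.024, 0.024, 0.707]
contact_force: [0.0, -0.9, 0.4]
opening: 0.0852
[[516, 80, 28, 32, 228], [543, 80, 8, 13, 52], [548, 84, 9, 11, 57], [532, 94, 18, 19, 104], [545, 98, 15, 17, 151], [561, 100, 20, 19, 277], [520, 111, 88, 52, 1602], [520, 113, 11, 8, 55], [380, 122, 144, 201, 13648], [464, 145, 17, 26, 211], [380, 162, 25, 5, 54], [401, 169, 52, 8, 115], [453, 170, 9, 4, 26], [456, 180, 10, 8, 47], [365, 189, 80, 104, 1900], [246, 195, 76, 38, 2054], [330, 199, 23, 19, 329], [373, 215, 20, 23, 89], [274, 226, 10, 9, 48], [309, 226, 8, 7, 49], [305, 248, 26, 18, 205], [261, 257, 7, 9, 58], [274, 256, 7, 9, 50], [253, 268, 115, 143, 3745], [357, 269, 10, 13, 47], [358, 285, 9, 9, 42], [361, 308, 14, 3, 29], [235, 347, 43, 66, 108], [0, 377, 62, 47, 1419], [355, 386, 25, 2, 30], [324, 396, 56, 28, 450], [286, 413, 30, 52, 466], [324, 417, 38, 13, 135], [372, 444, 12, 34, 200], [277, 458, 6, 6, 26], [278, 466, 15, 14, 135]]
```

View pics/fin.png

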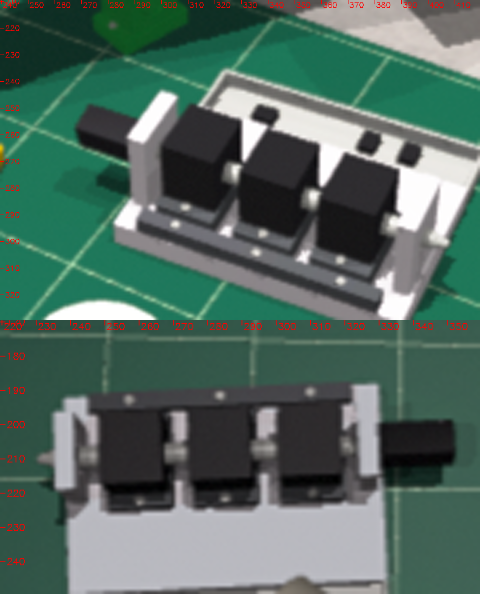

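```bash
python3 - <<'E'
from h import *
print(proj([[*jw(0,.118),.054],[*jw(0,-.152),.066],[*jw(0,-.102),.066]]).round(1), "seen tip 230.3, handle end", 220+454/3.43-.5)
print(r.hand_in())
E
```

```text
[[230.6 210.3]
 [352.4 204.1]
 [329.7 205.1]] seen tip 230.3, handle end 351.8615160349854
the job is handed in; nothing more can be done
None
```

The job is done and handed in at about t = 49 s, well inside the 210 s limit. No verdict came back.

**What I did**
- **Chips:** I wiped the three chips off the bed into the gutter with the scraper in two passes. The fingers did not touch them.
- **Scraper:** It is standing back in its tray. I checked this in the picture taken just after putting it back.
- **Blocks:** All three stand upright along the fence with their holes in line. Measured from the picture, they are within about 1 mm of the bore line.
- **Shaft:** I pushed it in from the right cheek through every block. It met no resistance until the shoulder reached the cheek, where I pressed it to 16 N.

**Last checks**
- **Final picture:** The rod shows in every gap and comes out of the left cheek. The three chips are still in the gutter.
- **Shoulder fully home:** The tip appeared at column 230.3 (230.6 expected) and the handle end at 351.9 (352.4 expected). Those differences are about 1 mm, which is within the measuring error.
- **Knocked blocks:** I saw no block move while I was working.
- **Disagreement:** Before insertion, the scene camera's view of the jig sat about 1.3 px higher than my estimate. I corrected for it, and the rod went in freely.
- **Not confirmed:** I compared the whole bench with the start automatically at the end, but the arm and its shadow spoilt that comparison. I never moved any of the bystander objects, but I did not look at each one again at the end.

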